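# Load the bench mixer with capped sample cups from a slide-lid tray

## Task

Lift the tray's sliding lid up over the lip at its end, slide it out of its grooves and lay it flat on the bench, handle up. Then put every sample cup that is in the tray into a holder of its own on the mixer, twisting it to and fro as you press so that it works its way down past the rubber pads until it stands fully home; never just lean on it, as the mixer's plate floats on springs and must not be pressed down hard (6 mm at the very most). Drop the brass counterweight ring over the mixer's post so that it lies flat on the plate, and leave the other things on the bench where they are.

Things in the scene. Friction and masses are not known exactly. Their poses are not given: they have to be found in the camera images.
- tray: White tray fixed to the bench, 142 x 180 x 120 mm (x, y, z), lip end at +x; origin under its middle, z up. Inside 124 (x) x 156 mm (y), floor at z = 6 mm; -x wall up to z = 106 mm. A grey insert, up to z = 36 mm, has three pockets 52 (x) x 48 mm (y) for cups at x = 0, y = -52, 0, 52. Grip cups above it with the fingers on their +x and -x sides.
- lip (a point): Middle of the top edge of the tray's lip: a low blue end wall, x = 62 to 70 mm, top at z = 100 mm in the tray's frame (this point x = 66). The closed lid lies behind it, 8 mm below its top; raise the lid by more than 8 and less than 16 mm (about 12) above its rest, then slide it towards the tray's +x. Clear of the grooves after 132 mm.
- groove (a point): Middle of the ledge under the tray's +y groove (tray x = 0, y = 82, z = 92 mm); the other is at y = -82. The grooves run along x, are 8 mm deep (out to y = 86 mm), 22 mm high and roofed from z = 114 to 120 mm by blue rims that reach in to y = 78 mm; closed at -x, open above the lip at +x.
- lid: Pale blue loose lid, a plate 120 x 168 x 6 mm (x, y, z), 0.2 kg, origin at the middle of its underside, axes as the tray's at the start (underside at tray z = 92 mm). An orange upright bar handle, 14 mm thick (x) x 70 mm long (y), stands on it at x = +10 mm, from z = 6 to 40 mm. Grip the bar with the fingers closing along x.
- lid_grip (a point): Point in the orange lid handle, 32 mm above the lid's underside, 8 mm below the handle's top, at the lid's x = +10 mm.
- cup1: Sample cup with a blue cap, one closed rigid piece: upright cylinder 44 mm in diameter, 80 mm high (the cap, stuck fast, is the top 22 mm), about 0.2 kg, origin at the middle of its underside, z along its axis. Two or three of the three cups are present, each in a pocket of the tray; the absent ones are None.
- cup2: Sample cup with a red cap, one closed rigid piece: upright cylinder 44 mm in diameter, 80 mm high (the cap, stuck fast, is the top 22 mm), about 0.2 kg, origin at the middle of its underside, z along its axis. Two or three of the three cups are present, each in a pocket of the tray; the absent ones are None.
- cup3: Sample cup with a green cap, one closed rigid piece: upright cylinder 44 mm in diameter, 80 mm high (the cap, stuck fast, is the top 22 mm), about 0.2 kg, origin at the middle of its underside, z along its axis. Two or three of the three cups are present, each in a pocket of the tray; the absent ones are None.
- mixer: White bench mixer with a grey plate, fixed to the bench, 210 x 210 mm, plate top at z = 60 mm; origin under its middle, axes parallel to its sides. Three aluminium holders stand on the plate at (x, y) = (-50, -50), (-50, 50), (50, 50) mm and a steel post at (50, -50) mm.
- plate (a joint): How far the mixer's square plate, which carries holders and post, is pressed down on its spring suspension, m: 0 at rest, 0.010 at its stop. It stays at 0 up to about 13 N of load (cups and ring, 12 N at most, included), then yields 1 mm for each 3.5 N; more than 6 mm (23 to 35 N of pressing) harms it.
- holder1 (a point): Middle of a holder's floor, 64 mm above the bench: a cup's origin when fully home. Aluminium tube, bore 48 mm, rim 34 mm above the floor, with four sprung rubber pads: a cup enters freely until its underside is 19 mm above the floor and is gripped from there on. Straight down it takes about 40 to 60 N; turned 1.2 rad to and fro for each 3 to 4 mm, far less. It stays where it is left.
- holder2 (a point): The same for the second holder, alike.
- holder3 (a point): The same for the third holder, alike.
- post_foot (a point): Foot of the mixer's steel post, on its axis at the plate's top (60 mm above the bench). The post is 18 mm in diameter and 65 mm high, its top 125 mm above the bench.
- weight: Brass counterweight ring, 58 mm outside diameter, 26 mm hole, 30 mm high, 0.4 kg; lies flat on the bench between tray and mixer; origin at the middle of its underside.
- amber: Bystander: amber glass bottle 56 mm in diameter, 125 mm high; origin under it.
- beaker: Bystander: glass beaker 66 mm in diameter, 80 mm high; origin under it.
- tub: Bystander: white tub with red cap, 70 mm in diameter, 70 mm high; origin under it.
- phone: Bystander: flat red phone 75 x 150 x 9 mm; origin under its middle.
- pipette: Bystander: black and white pipette lying on the bench, 230 mm long along its x, 27 mm thick; origin under its middle.
There are look-alikes about, which are no part of the job. What is shaped like the lid but turquoise is not meant.

How it is judged (in metres and radians):
On the way:
1. the lid is out of its grooves and lies flat on the bench, handle up (height (world z) of lid below 0.012 m and angle between lid's own z axis and vertical below 0.1 rad and linear speed of lid below 0.02 m/s), for 0.2 s.
At the end, for the whole second after the job is handed in: Every present cup stands upright in a holder of its own with its underside within 2.5 mm of the holder's floor and within 4 mm of its axis; the lid lies flat on the bench, handle up; the ring lies flat on the mixer's plate (within 4 mm) round the post (within 6 mm of its axis) (all of step 1 and horizontal distance between weight and post_foot below 0.006 m and z of weight in the frame of post_foot below 0.004 m and angle between weight's own z axis and vertical below 0.06 rad and ((horizontal distance between cup1 and holder1 below 0.004 m and z of cup1 in the frame of holder1 below 0.0025 m and angle between cup1's own z axis and vertical below 0.06 rad) or (horizontal distance between cup1 and holder2 below 0.004 m and z of cup1 in the frame of holder2 below 0.0025 m and angle between cup1's own z axis and vertical below 0.06 rad) or (horizontal distance between cup1 and holder3 below 0.004 m and z of cup1 in the frame of holder3 below 0.0025 m and angle between cup1's own z axis and vertical below 0.06 rad)) and ((horizontal distance between cup2 and holder1 below 0.004 m and z of cup2 in the frame of holder1 below 0.0025 m and angle between cup2's own z axis and vertical below 0.06 rad) or (horizontal distance between cup2 and holder2 below 0.004 m and z of cup2 in the frame of holder2 below 0.0025 m and angle between cup2's own z axis and vertical below 0.06 rad) or (horizontal distance between cup2 and holder3 below 0.004 m and z of cup2 in the frame of holder3 below 0.0025 m and angle between cup2's own z axis and vertical below 0.06 rad)) and ((horizontal distance between cup3 and holder1 below 0.004 m and z of cup3 in the frame of holder1 below 0.0025 m and angle between cup3's own z axis and vertical below 0.06 rad) or (horizontal distance between cup3 and holder2 below 0.004 m and z of cup3 in the frame of holder2 below 0.0025 m and angle between cup3's own z axis and vertical below 0.06 rad) or (horizontal distance between cup3 and holder3 below 0.004 m and z of cup3 in the frame of holder3 below 0.0025 m and angle between cup3's own z axis and vertical below 0.06 rad))); the robot touches nothing.
It fails at once if the mixer's plate is pressed down by more than 6 mm (value of joint plate above 0.006 m).
It fails at once if a bystander is moved by more than 40 mm (distance of any of amber, beaker, tub, phone, pipette from where it was at the start of the episode above 0.04 m).
Of cup1, cup2, cup3 only 2 to 3 are there at a start; the rules pass over those that are not, and their reading is None.
At some moment in a run one of weight, lid may be knocked a few centimetres aside while the robot is not near it.
It also fails if it takes over 210 s, if anything falls off the work surface, if the arm or the gripper's body presses on something with over 40 N, if the wrist force passes 120 N, or if a joint passes its speed limit or range.

## Robot

A 7-joint arm with a two-finger parallel gripper is mounted at the origin on the work surface. World frame = base frame: x ahead of the robot, y to its left, z up, the work surface at z = 0. Lengths are in mm, angles in rad, forces in N, time in s.
With the tool pointing down it reaches from about 425 to 875 mm from the base axis. Payload 8.4 kg.
Tool frame: the origin (TCP) lies at the very end of the fingers, on their centre line; the grasp point (between the pads) lies 19 mm behind it; z points along the fingers, y is the direction in which the jaws open and shut (so a half turn about z gives the same grasp; the last joint's range is limited). The gripper opens to 85 mm and grips with 20 to 120 N. Pads are 22 mm wide; open, the fingers measure 114 mm over their backs; the gripper's body (76 mm by 85 mm) begins 54 mm behind the grasp point. The pads swing forward as they close: fully open they stand 13 mm farther back than shut.
Start: joints at [1.121, 0.333, 0.04, 1.465, -0.013, 1.343, -0.059], TCP at [223.348, -610.393, 231.308] pointing down, gripper open.
Joint ranges: [-2.58, 2.58], [-0.38, 2.09], [-1.3, 1.39], [0.25, 2.4], [-1.5, 4.64], [0.08, 2.09], [-2.65, 2.65]. Speed limits (rad/s): [2.22, 2.22, 2.79, 2.79, 3.14, 3.14, 3.14].

## Interface

Orientations are given as a unit quaternion [x, y, z, w].
In Python, from workcell import read_state, grab_frame, finish_job gives the robot as it stands. The module is installed in compiled form; this text tells all that it offers.
- The arm moves only by the tool servo_tool, never from a script. Its argument "series" is a list of rows, each a list of 3 entries, a list of its own where there are three numbers: the turn, a rotation vector about the world's x, y, z in units of 5 degrees (1.0 is 5 degrees), then the shift along the world's x, y, z in m, then the closure, from 0 (fully open) to 1 (shut). A call has 1 to 5 rows; each row shifts and turns the commanded pose from where the row before left it; what a row does not reach is not made up. A row lasts 1/10 s, in which the tool goes at most 50 mm and 8.59 degrees, less where a joint would pass 70% of its speed; a pose out of reach is approached as far as the arm can. A call with a gripper value outside its range is refused whole. The fingers move at their own pace and stop on an object; "force" is the grip in N (left out, the last holds). Time passes only in rows, so rows that do not move let the fingers close. It gives the time, the measured TCP pose, the force and the opening at its end, in the units of the state.
- read_state(): the state, without advancing time (a new reading comes with each control period).
- grab_frame(name): name is "scene" or "side" or "wrist"; returns a dict with "color" (400x640x3 uint8, blue, green, red), "z_map" (400x640 float32, mm along the optical axis (not along the pixel's ray), 0 where there is no reading), "fx", "fy", "cx", "cy" (pixels), "extrinsics" (4x4, takes a point from camera to world coordinates). Camera axes: x right, y down, z forward; pixel columns grow to the right and rows downward; lengths in mm; the calibration is good to about 2 mm. A picture is of the moment at which its call begins.
- finish_job(): hands the job in, once; it reports no verdict.
The state is a dict: "time_s": time; "joint_positions": joint angles; "joint_vel": joint speeds; "joint_torque": joint torques, N m; "tcp_pos": TCP position; "tool_rot": TCP orientation; "contact_force": force on the tool from outside, world axes, zero at the start; "torque": the same for the moment, N m; "width": finger opening in mm.
Only numpy, scipy, OpenCV 4.12 (cv2) and the standard library are available. Lean on these libraries where they do the work, as an engineer would, in place of code of your own. Each camera call takes 0.05 s, during which the arm holds its last target. There are 200 camera calls.

## Working session

There is one attempt and no reset: what is moved stays moved. The work goes in short steps, Python scripts to look and compute and a tool call to move; the robot and the scene stay as the last step left them, time stands still between calls to the robot, and variables do not carry over. Pictures are saved under pics/ and viewed, about 12 in all and at most 16, crops included, and the job is handed in when it is done.

Besides the shell and the picture viewer there is one more tool, called after "Request:" by a JSON object that holds its "fn" and its "kwargs". servo_tool: Moves the arm, as the interface text tells. Its arguments: {"type":"object","properties":{"series":{"type":"array","items":{"type":"array"}},"force":{"type":"number"}},"required":["series"]}

```bash
mkdir -p pics
cat > h.py <<'E'
import numpy as np, cv2
from workcell import read_state, grab_frame, finish_job
def grab(n):
    f=grab_frame(n); f['T']=np.array(f['extrinsics']); return f
def pts(f):
    z=f['z_map']; v,u=np.mgrid[:z.shape[0],:z.shape[1]]
    P=np.stack([(u-f['cx'])/f['fx']*z,(v-f['cy'])/f['fy']*z,z,np.ones_like(z)],-1)
    W=(P@f['T'].T)[...,:3]; W[z<=0]=np.nan; return W
def ray(f,u,v,h):
    d=f['T'][:3,:3]@np.array([(u-f['cx'])/f['fx'],(v-f['cy'])/f['fy'],1]); o=f['T'][:3,3]
    return o+d*(h-o[2])/d[2]
def proj(f,p):
    q=np.linalg.inv(f['T'])@np.append(p,1); return f['fx']*q[0]/q[2]+f['cx'],f['fy']*q[1]/q[2]+f['cy']
E
python3 - <<'E'
from h import *
import pickle
s=read_state(); print(s)
for n in ['scene','side','wrist']:
    f=grab(n); pickle.dump(f,open(f'{n}0.pkl','wb')); cv2.imwrite(f'pics/{n}0.png',f['color']); print(n,f['fx'],f['T'].round(2).tolist())
E
```

```text
{'time_s': 0.0, 'joint_positions': array([ 1.12078476,  0.33391659,  0.03984862,  1.46631089, -0.0134043 ,
        1.34329779, -0.05849846]), 'joint_vel': array([ 0.00022544,  0.00141715,  0.00211079, -0.00046998,  0.00139979,
        0.0007763 ,  0.00214829]), 'joint_torque': array([-7.68295558e-05, -6.58537745e+01,  1.36535648e+00, -4.05574393e+01,
        1.66513963e-02,  1.24827528e-02,  7.36283755e-05]), 'tcp_pos': array([ 223.20345414, -609.96936272,  230.39785311]), 'tool_rot': array([ 9.84654888e-01,  1.74510907e-01, -1.94780006e-04, -8.10371246e-04]), 'contact_force': array([ 0.45146153, -0.15139338,  0.22457057]), 'torque': array([-0.02679177,  0.00010699, -0.02994865]), 'width': 85.52261763498184}
scene 376.33023331531945 [[0.42, 0.53, -0.74, 1343.5], [0.91, -0.24, 0.34, -386.35], [0.0, -0.81, -0.58, 765.73], [0.0, 0.0, 0.0, 1.0]]
side 413.3077509365457 [[-0.78, -0.37, 0.5, -244.48], [-0.62, 0.44, -0.65, 945.96], [0.02, -0.82, -0.57, 943.45], [0.0, 0.0, 0.0, 1.0]]
wrist 342.3273872566986 [[0.34, -0.91, -0.25, 285.37], [-0.94, -0.33, -0.09, -586.95], [-0.0, 0.26, -0.96, 372.55], [0.0, 0.0, 0.0, 1.0]]
```

View pics/scene0.png

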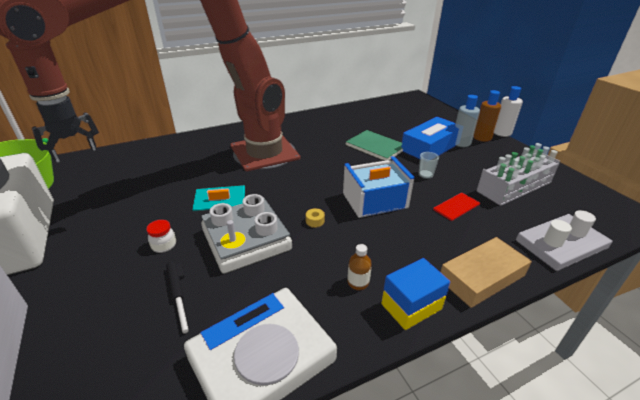

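View pics/side0.png

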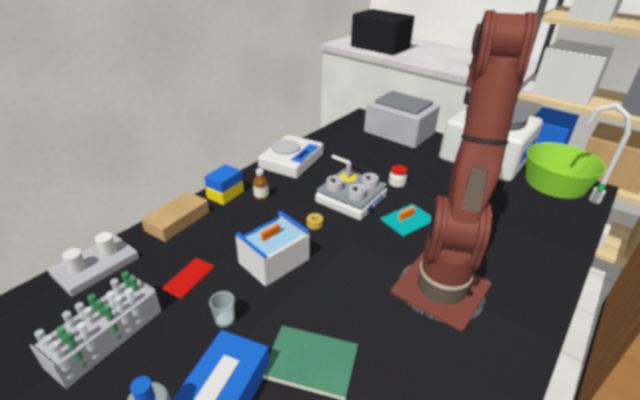

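Scene image: the real lid (pale blue, orange handle) is in the tray at (379,173). The turquoise look-alike is at (218,198). The ring is at (315,217) and the mixer at (245,232), with its post at (231,230). The bystanders are amber (360,270), beaker (429,165), tub (160,236), phone (457,206) and pipette (178,300).

```bash
cat > m0.py <<'E'
from h import *
import pickle
f=pickle.load(open('scene0.pkl','rb')); g=pickle.load(open('side0.pkl','rb'))
R=(150,900); Y=(-600,500); S=1.0
for nm,F in (('scene',f),('side',g)):
    W=pts(F); hsv=cv2.cvtColor(F['color'],cv2.COLOR_BGR2HSV)
    # blobs
    def blob(name,mask,zr):
        m=mask&(W[...,2]>zr[0])&(W[...,2]<zr[1])&(W[...,0]>250)&(W[...,0]<1000)&(abs(W[...,1])<700)
        n,l,st,c=cv2.connectedComponentsWithStats(m.astype(np.uint8))
        for i in range(1,n):
            if st[i,4]>25:
                P=W[l==i]; r=cv2.minAreaRect(P[:,:2].astype(np.float32))
                print(nm,name,c[i].round(),st[i,4],'mean',P.mean(0).round(),'zr',np.percentile(P[:,2],[5,95]).round(),'rect',np.round(r[0]),np.round(r[1]),round(r[2],1))
    H,Sx,V=[hsv[...,i] for i in range(3)]
    blob('orange',(H>5)&(H<16)&(Sx>180)&(V>120),(10,200))
    blob('yellow',(H>17)&(H<32)&(Sx>120)&(V>80),(-5,200))
    blob('paleblue',(H>92)&(H<108)&(Sx>40)&(Sx<180)&(V>150),(60,130))
    blob('rimblue',(H>100)&(H<125)&(Sx>180),(60,140))
    blob('plate',(Sx<60),(52,68))
    blob('rims',(Sx<80),(92,106))
    blob('red',((H<5)|(H>174))&(Sx>150),(-5,100))
E
python3 m0.py
python3 - <<'E'
from h import *
import pickle
f=pickle.load(open('scene0.pkl','rb'))['color']; a=cv2.resize(f[140:270,190:420],None,fx=3.4,fy=3.4,interpolation=cv2.INTER_CUBIC); cv2.imwrite('pics/c0.png',a)
E
```

```text
scene orange [379. 174.] 127 mean [498. 234. 115.] zr [103. 128.] rect [498. 234.] [65. 10.] 83.3
scene orange [218. 196.] 55 mean [ 264. -249.   19.] zr [11. 35.] rect [ 264. -248.] [64.  9.] 73.4
scene yellow [315. 217.] 317 mean [506.   1.  21.] zr [ 1. 32.] rect [483.  11.] [ 60. 101.] 64.1
scene yellow [233. 240.] 257 mean [ 549. -269.   61.] zr [59. 63.] rect [ 546. -268.] [63. 64.] 76.2
scene yellow [411. 311.] 882 mean [928.  55.  27.] zr [ 2. 49.] rect [926.  85.] [167.  82.] 72.6
scene paleblue [377. 178.] 594 mean [496. 228.  99.] zr [ 96. 101.] rect [485. 231.] [150. 131.] 82.6
scene rimblue [429. 138.] 433 mean [304. 597.  76.] zr [62. 83.] rect [280. 618.] [105. 154.] 15.8
scene rimblue [402. 167.] 88 mean [499. 319. 120.] zr [118. 122.] rect [498. 320.] [ 14. 135.] 82.6
scene rimblue [354. 174.] 76 mean [472. 153. 121.] zr [119. 123.] rect [472. 152.] [ 12. 145.] 82.2
scene rimblue [386. 191.] 453 mean [551. 228.  82.] zr [ 63. 100.] rect [551. 227.] [153.  10.] 82.8
scene rimblue [416. 285.] 2212 mean [911.  69.  96.] zr [ 67. 104.] rect [901.  79.] [ 91. 121.] 5.5
sc
[... 3877 characters left out ...]
 [ 536. -166.] [59. 62.] 54.6
side rims [357. 189.] 70 mean [ 436. -172.   96.] zr [93. 99.] rect [ 436. -171.] [59. 62.] 20.1
side rims [277. 240.] 1230 mean [463. 237.  98.] zr [ 94. 105.] rect [480. 239.] [184. 151.] 82.1
side rims [117. 290.] 29 mean [650. 665.  98.] zr [ 92. 104.] rect [650. 664.] [17. 10.] 79.9
side rims [131. 299.] 31 mean [590. 659.  99.] zr [ 93. 105.] rect [591. 659.] [18. 10.] 66.5
side rims [120. 307.] 32 mean [587. 692.  99.] zr [ 93. 105.] rect [588. 692.] [18. 11.] 66.0
side red [399. 169.] 125 mean [ 421. -470.   54.] zr [-3. 71.] rect [ 441. -509.] [ 67. 208.] 24.9
side red [187. 278.] 1022 mean [627. 470.   7.] zr [-1. 11.] rect [635. 461.] [ 93. 163.] 11.1
```

View pics/c0.png

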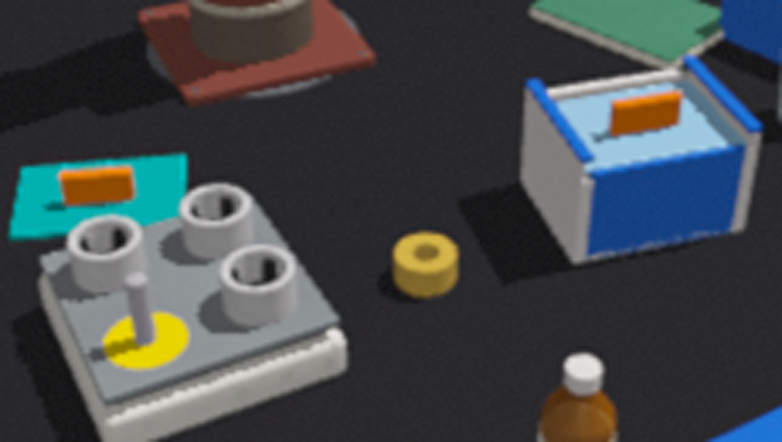

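The crop confirms the choice: the pale-blue lid is in the white tray with its lip at +x and yaw about -8°. The turquoise one is the decoy. Moving over the tray now.

Request:
{"fn": "servo_tool", "kwargs": {"series": [[[0,0,1.24],[0.028,0.039,0.003],0],[[0,0,1.24],[0.028,0.039,0.003],0],[[0,0,1.24],[0.028,0.039,0.003],0],[[0,0,1.24],[0.028,0.039,0.003],0],[[0,0,1.24],[0.028,0.039,0.003],0]], "force": 40}}

```text
time_s: 0.65
tcp_pos: [364.1, -413.6, 246.3]
tool_rot: [0.901, 0.433, -0.0, -0.0]
contact_force: [0.9, -0.8, 0.3]
width: 85.6
```

Request:
{"fn": "servo_tool", "kwargs": {"series": [[[0,0,1.24],[0.028,0.039,0.003],0],[[0,0,1.24],[0.028,0.039,0.003],0],[[0,0,1.24],[0.028,0.039,0.003],0],[[0,0,1.24],[0.028,0.039,0.003],0],[[0,0,1.24],[0.028,0.039,0.003],0]]}}

```text
time_s: 1.15
tcp_pos: [504.0, -218.7, 261.4]
tool_rot: [0.753, 0.658, -0.0, 0.0]
contact_force: [0.9, -0.3, -0.4]
width: 85.2
```

Run:
```python
from h import *
import pickle
s=read_state(); print(s['tcp_pos'],s['tool_rot'],s['joint_positions'])
f=grab('wrist'); pickle.dump(f,open('wrist1.pkl','wb')); cv2.imwrite('pics/w1.png',f['color'])
W=pts(f)
m=(W[...,2]>88)&(W[...,2]<108)
n,l,st,c=cv2.connectedComponentsWithStats(m.astype(np.uint8))
for i in range(1,n):
    if st[i,4]>300:
        P=W[l==i]; r=cv2.minAreaRect(P[:,:2].astype(np.float32)); print(c[i],st[i,4],P.mean(0),r)
```

```text
[ 503.99671457 -218.6610372   261.42644966] [ 7.52744963e-01  6.58312242e-01 -1.03669326e-04  4.37124587e-05] [ 0.67664585  0.1383937  -0.38430169  1.6506466   0.05311046  1.36285241
  0.15104798]
[349.28074246 121.34860789] 1724 [ 539.03530021 -168.20709664   96.71489032] ((538.4190673828125, -168.77734375), (60.91779327392578, 60.626644134521484), 82.3292465209961)
[237.10607798 143.03555046] 1744 [ 438.17006526 -173.66292775   96.51520698] ((438.3362121582031, -174.10977172851562), (59.951107025146484, 61.656856536865234), 82.35729217529297)
[263.53552972 244.97739018] 1548 [ 444.49684974 -272.97373403   95.94240429] ((444.26513671875, -273.65435791015625), (61.15032958984375, 60.83366394042969), 11.83625316619873)
```

Request:
{"fn": "servo_tool", "kwargs": {"series": [[[0,0,0],[-0.001,0.045,0],0],[[0,0,0],[-0.001,0.045,0],0],[[0,0,0],[-0.001,0.045,0],0],[[0,0,0],[-0.001,0.045,0],0],[[0,0,0],[-0.001,0.045,0],0]]}}

```text
time_s: 1.7
tcp_pos: [497.8, 6.1, 261.2]
tool_rot: [0.754, 0.656, -0.0, 0.0]
contact_force: [1.5, -0.6, -0.1]
width: 85.4
```

Request:
{"fn": "servo_tool", "kwargs": {"series": [[[0,0,0],[-0.001,0.045,0],0],[[0,0,0],[-0.001,0.045,0],0],[[0,0,0],[-0.001,0.045,0],0],[[0,0,0],[0,0.035,0],0],[[0,0,0],[0,0.0,0],0]]}}

```text
time_s: 2.2
tcp_pos: [494.0, 180.1, 261.4]
tool_rot: [0.752, 0.659, 0.001, -0.001]
contact_force: [0.7, 0.7, -0.0]
width: 85.4
```

```bash
cat > m2.py <<'E'
from h import *
import sys
s=read_state(); print(s['tcp_pos'],s['tool_rot'],s['joint_positions'])
f=grab('wrist'); cv2.imwrite('pics/w2.png',f['color'])
W=pts(f); hsv=cv2.cvtColor(f['color'],cv2.COLOR_BGR2HSV); H,S,V=[hsv[...,i] for i in range(3)]
def blobs(n_,m,a=300):
    n,l,st,c=cv2.connectedComponentsWithStats(m.astype(np.uint8))
    for i in range(1,n):
        if st[i,4]>a:
            P=W[l==i]; r=cv2.minAreaRect(P[:,:2].astype(np.float32)); print(n_,c[i].round(),st[i,4],P.mean(0).round(1),np.round(r[0],1),np.round(r[1],1),round(r[2],1))
blobs('handle top',(H>5)&(H<18)&(S>150)&(W[...,2]>126)&(W[...,2]<140),60)
blobs('rim',(H>100)&(H<125)&(S>180)&(W[...,2]>114)&(W[...,2]<125),60)
blobs('lip',(H>100)&(H<125)&(S>180)&(W[...,2]>95)&(W[...,2]<105),60)
E
python3 m2.py
```

```text
[493.95575244 180.05354746 261.38467595] [ 7.51794559e-01  6.59396420e-01  6.26967228e-04 -9.53357760e-04] [ 0.24866404  0.12131681 -0.73246404  1.69001858  0.08063529  1.36106974
 -0.62765881]
handle top [304. 120.] 1565 [491.4 238.1 131.3] [491.2 236.6] [68.6 13.4] 82.3
rim [276.  15.] 405 [480.3 317.4 118.7] [491.2 317.3] [ 11.1 142.4] 79.9
rim [292. 220.] 2344 [468.5 155.2 119.2] [469.3 154.6] [ 13.1 141.9] 82.4
lip [371. 124.] 1397 [546.4 224.9  99.2] [547.  228.8] [154.5   8.5] 82.3
```

View pics/w2.png

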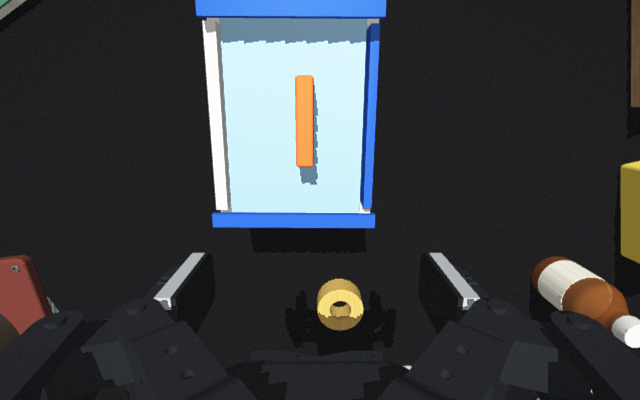

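Wrist image: the handle is at (304,120), world (491.2, 236.6), yaw -7.7°. The ring sits beside the tray at (340,303).

Request:
{"fn": "servo_tool", "kwargs": {"series": [[[0,0,0],[-0.001,0.028,0],0.5],[[0,0,0],[-0.002,0.0285,0],0.5],[[0,0,-0.03],[0,0,-0.03],0.5],[[0,0,0],[0,0,-0.04],0.5],[[0,0,0],[0,0,-0.035],0.5]]}}

```text
time_s: 2.75
tcp_pos: [492.6, 229.3, 154.6]
tool_rot: [0.756, 0.655, -0.0, 0.0]
contact_force: [-0.3, 0.3, -0.7]
width: 42.8
```

Request:
{"fn": "servo_tool", "kwargs": {"series": [[[0,0,0],[0,0,-0.025],0.5],[[0,0,0],[0,0,0],0.5],[[0,0,0],[0,0,0],0.5]]}}

```text
time_s: 3.05
tcp_pos: [492.8, 230.2, 131.8]
tool_rot: [0.755, 0.655, -0.0, -0.0]
contact_force: [-0.4, 0.3, 0.7]
width: 42.4
```

Request:
{"fn": "servo_tool", "kwargs": {"series": [[[0,0,0.08],[-0.0016,0.0064,-0.01],0.5],[[0,0,0],[0,0,-0.0155],0.5],[[0,0,0],[0,0,0],0.5],[[0,0,0],[0,0,0],1],[[0,0,0],[0,0,0],1]]}}

```text
time_s: 3.55
tcp_pos: [491.0, 237.6, 106.1]
tool_rot: [0.753, 0.658, 0.0, 0.0]
contact_force: [5.9, 0.2, -1.5]
width: 14.3
```

Request:
{"fn": "servo_tool", "kwargs": {"series": [[[0,0,0],[0,0,0],1],[[0,0,0],[0,0,0],1],[[0,0,0],[0,0,0],1]]}}

```text
time_s: 3.85
tcp_pos: [491.0, 237.7, 106.3]
tool_rot: [0.753, 0.658, 0.0, 0.0]
contact_force: [0.1, -0.7, 4.6]
width: 13.1
```

Request:
{"fn": "servo_tool", "kwargs": {"series": [[[0,0,0],[0,0,0.004],1],[[0,0,0],[0,0,0.004],1],[[0,0,0],[0,0,0.004],1],[[0,0,0],[0,0,0],1],[[0,0,0],[0,0,0],1]]}}

```text
time_s: 4.35
tcp_pos: [490.7, 237.5, 117.9]
tool_rot: [0.753, 0.658, 0.0, 0.0]
contact_force: [-0.7, -0.2, -2.3]
width: 13.6
```

Request:
{"fn": "servo_tool", "kwargs": {"series": [[[0,0,0],[0.0198,-0.0027,0],1],[[0,0,0],[0.0198,-0.0027,0],1],[[0,0,0],[0.0198,-0.0027,0],1],[[0,0,0],[0,0,0],1]]}}

```text
time_s: 4.75
tcp_pos: [552.3, 228.1, 117.3]
tool_rot: [0.754, 0.657, 0.0, 0.0]
contact_force: [0.2, -0.3, -1.4]
width: 13.1
```

Request:
{"fn": "servo_tool", "kwargs": {"series": [[[0,0,0],[0.0198,-0.0027,0],1],[[0,0,0],[0.0198,-0.0027,0],1],[[0,0,0],[0.0198,-0.0027,0],1],[[0,0,0],[0.0198,-0.0027,0],1],[[0,0,0],[0.0,0,0],1]]}}

```text
time_s: 5.25
tcp_pos: [630.9, 217.5, 117.1]
tool_rot: [0.753, 0.658, -0.0, -0.0]
contact_force: [-0.8, -0.3, -3.2]
width: 13.4
```

Request:
{"fn": "servo_tool", "kwargs": {"series": [[[0,0,0],[0.0225,-0.003,0],1],[[0,0,0],[0.0225,-0.003,0],1],[[0,0,0],[0,0,-0.03],1],[[0,0,0],[0,0,-0.03],1],[[0,0,0],[0,0,-0.02],1]]}}

```text
time_s: 5.75
tcp_pos: [672.3, 212.7, 35.2]
tool_rot: [0.752, 0.659, -0.001, -0.001]
contact_force: [-0.2, 0.1, -3.1]
width: 13.2
```

Request:
{"fn": "servo_tool", "kwargs": {"series": [[[0,0,0],[0,0,-0.01],1],[[0,0,0],[0,0,-0.008],1],[[0,0,0],[0,0,-0.003],1],[[0,0,0],[0,0,0],1]]}}

```text
time_s: 6.15
tcp_pos: [674.5, 212.9, 17.4]
tool_rot: [0.753, 0.658, 0.0, 0.0]
contact_force: [0.3, 0.7, -2.2]
width: 13.2
```

Request:
{"fn": "servo_tool", "kwargs": {"series": [[[0,0,0],[0,0,-0.002],1],[[0,0,0],[0,0,-0.001],1],[[0,0,0],[0,0,0],1]]}}

```text
time_s: 6.45
tcp_pos: [674.8, 212.7, 14.4]
tool_rot: [0.753, 0.658, 0.0, 0.0]
contact_force: [-0.0, 0.1, -1.0]
width: 13.3
```

Request:
{"fn": "servo_tool", "kwargs": {"series": [[[0,0,0],[0,0,0],0.5],[[0,0,0],[0,0,0],0.5],[[0,0,0],[0,0,0],0.5],[[0,0,0],[0,0,0.03],0.5],[[0,0,0],[0,0,0.04],0.3]]}}

```text
time_s: 6.95
tcp_pos: [672.8, 211.9, 82.3]
tool_rot: [0.753, 0.658, -0.002, -0.001]
contact_force: [0.5, 0.1, 0.4]
width: 55.9
```

Request:
{"fn": "servo_tool", "kwargs": {"series": [[[0,0,0],[0,0,0.048],0.3],[[0,0,0],[0,0,0.048],0.1],[[0,0,0],[0,0,0.048],0],[[0,0,0],[0,0,0.04],0],[[0,0,0],[-0.035,-0.01,0],0]]}}

```text
time_s: 7.45
tcp_pos: [643.8, 204.5, 274.8]
tool_rot: [0.753, 0.658, 0.006, 0.001]
contact_force: [-1.0, -0.6, 0.4]
width: 85.2
```

Request:
{"fn": "servo_tool", "kwargs": {"series": [[[0,0,0],[-0.035,-0.01,0],0],[[0,0,0],[-0.035,-0.01,0],0],[[0,0,0],[-0.035,-0.005,0],0],[[0,0,0],[-0.035,0,0],0],[[0,0,0],[0,0,0],0]]}}

```text
time_s: 7.95
tcp_pos: [495.8, 178.4, 268.6]
tool_rot: [0.752, 0.659, -0.0, 0.001]
contact_force: [0.1, -0.5, 1.0]
width: 85.5
```

```bash
cat > m3.py <<'E'
from h import *
s=read_state(); print(s['tcp_pos'],s['tool_rot'],s['contact_force'])
f=grab('wrist'); cv2.imwrite('pics/w3.png',f['color'])
W=pts(f); hsv=cv2.cvtColor(f['color'],cv2.COLOR_BGR2HSV); H,S,V=[hsv[...,i] for i in range(3)]
def blobs(n_,m,a=300):
    n,l,st,c=cv2.connectedComponentsWithStats(m.astype(np.uint8))
    for i in range(1,n):
        if st[i,4]>a:
            P=W[l==i]; r=cv2.minAreaRect(P[:,:2].astype(np.float32)); e=cv2.minEnclosingCircle(P[:,:2].astype(np.float32)); print(n_,c[i].round(),st[i,4],P.mean(0).round(1),np.round(r[0],1),np.round(r[1],1),round(r[2],1),'circ',np.round(e[0],1),round(e[1],1),f['color'][l==i].mean(0).round())
blobs('captops',(W[...,2]>80)&(W[...,2]<90),200)
blobs('lip',(H>100)&(H<125)&(S>180)&(W[...,2]>95)&(W[...,2]<105),60)
blobs('lidplate',(W[...,2]>2)&(W[...,2]<9)&(H>90)&(H<115)&(V>100),200)
blobs('handle',(H>5)&(H<18)&(S>150)&(W[...,2]>34)&(W[...,2]<45),60)
blobs('ringtop',(H>15)&(H<32)&(S>100)&(W[...,2]>26)&(W[...,2]<34),60)
E
python3 m3.py
```

```text
[495.83977851 178.39731992 268.57722744] [ 7.51945631e-01  6.59224186e-01 -3.43456358e-04  1.05930934e-03] [ 0.07976221 -0.54829528  0.97604525]
captops [282. 110.] 1421 [471.6 243.4  85.2] [481.5 237.2] [159.1 124.9] 82.1 circ [481.9 237.6] 99.8 [149. 141. 137.]
captops [290.  58.] 2018 [486.1 289.2  85.5] [486.  289.1] [43.1 43.1] 22.6 circ [485.9 289.3] 22.0 [210. 173. 152.]
captops [291. 119.] 1757 [479.5 237.2  85.5] [479.2 237.2] [42.5 42.9] 82.2 circ [479.4 236.9] 21.9 [172. 175. 247.]
captops [589. 295.] 622 [767.4  14.4  84.9] [772.3  12.4] [51.4 25.8] 16.2 circ [775.3   2.1] 25.7 [ 47.  89. 148.]
lip [367. 124.] 1205 [546.  222.6  99.1] [547.  228.8] [154.1   8.3] 82.2 circ [548.2 228.6] 77.1 [221. 116.  59.]
lidplate [456. 110.] 14050 [661.6 218.7   5.3] [663.8 213.1] [167.9 121.1] 82.3 circ [664.1 213.8] 102.5 [250. 242. 208.]
handle [478. 116.] 921 [672.  213.4  38.8] [672.6 212.4] [68.  13.4] 82.4 circ [672.1 212.5] 34.3 [ 75. 150. 238.]
ringtop [634. 211.] 603 [854.3  80.6  30.1] [854.7  77.3] [  9.6 119.4] 2.5 circ [856.8  77.4] 59.8 [ 46. 120. 137.]
ringtop [338. 304.] 1185 [499.3   3.8  29.1] [499.3   3.1] [56.7 56.2] 13.1 circ [499.5   2.7] 29.0 [109. 193. 217.]
```

View pics/w3.png

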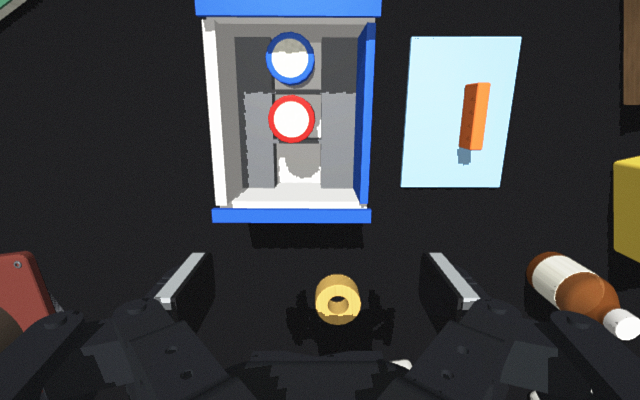

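The lid is flat on the bench. The blue cup is at (290,58), world (486, 289.2), and the red cup at (291,119), world (479.4, 237.1). The third pocket is empty. The ring is at (338,304), world (499.4, 3).

Request:
{"fn": "servo_tool", "kwargs": {"series": [[[0,0,0],[-0.0025,0.028,0],0.3],[[0,0,0],[-0.0025,0.028,0],0.3],[[0,0,0],[-0.0025,0.028,0],0.3],[[0,0,0],[-0.0025,0.027,0],0.3],[[0,0,0],[0,0,-0.03],0.3]], "force": 80}}

```text
time_s: 8.5
tcp_pos: [490.1, 294.4, 240.9]
tool_rot: [0.751, 0.66, 0.004, -0.001]
contact_force: [0.2, 0.5, 0.5]
width: 59.5
```

Request:
{"fn": "servo_tool", "kwargs": {"series": [[[0,0,0],[0,0,-0.03],0.3],[[0,0,0],[0,0,-0.03],0.3],[[0,0,0],[0,0,0],0.3],[[0,0,0],[0,0,0],0.3]]}}

```text
time_s: 8.9
tcp_pos: [489.8, 288.8, 178.2]
tool_rot: [0.753, 0.658, -0.0, -0.0]
contact_force: [0.1, 1.1, 0.2]
width: 59.8
```

Request:
{"fn": "servo_tool", "kwargs": {"series": [[[0,0,0],[-0.0038,0.0004,-0.03],0.3],[[0,0,0],[0,0,-0.03],0.3],[[0,0,0],[0,0,-0.03],0.3],[[0,0,0],[0,0,-0.024],0.3],[[0,0,0],[0,0,-0.01],0.3]]}}

```text
time_s: 9.4
tcp_pos: [486.6, 289.1, 54.0]
tool_rot: [0.753, 0.658, 0.0, 0.0]
contact_force: [12.1, -4.8, 36.5]
width: 59.7
```

Request:
{"fn": "servo_tool", "kwargs": {"series": [[[0,0,0],[0,0,0],0.3],[[0,0,0],[0,0,0],1],[[0,0,0],[0,0,0],1],[[0,0,0],[0,0,0],1],[[0,0,0],[0,0,0],1]]}}

```text
time_s: 9.9
tcp_pos: [486.9, 289.9, 55.9]
tool_rot: [0.753, 0.658, 0.002, 0.0]
contact_force: [0.0, -0.6, 6.1]
width: 42.6
```

Request:
{"fn": "servo_tool", "kwargs": {"series": [[[0,0,0],[0,0,0.01],1],[[0,0,0],[0,0,0.03],1],[[0,0,0],[0,0,0.03],1],[[0,0,0],[0,0,0.04],1],[[0,0,0],[0,0,0.04],1]]}}

```text
time_s: 10.4
tcp_pos: [485.0, 289.0, 206.2]
tool_rot: [0.753, 0.659, -0.0, -0.0]
contact_force: [0.6, -0.3, -0.8]
width: 42.0
```

Request:
{"fn": "servo_tool", "kwargs": {"series": [[[0,0,0],[0,0,0.03],1],[[0,0,0],[0,0,0],1],[[0,0,0],[0,0,0],1]]}}

```text
time_s: 10.7
tcp_pos: [485.6, 289.1, 234.8]
tool_rot: [0.753, 0.658, 0.001, 0.0]
contact_force: [0.4, 0.2, -2.0]
width: 42.2
```

Run:
```python
from h import *
f=grab('wrist'); cv2.imwrite('pics/w4.png',f['color'])
print(read_state()['tcp_pos'],read_state()['contact_force'])
```

```text
[485.19670986 288.7096711  233.60385584] [-0.08945605  0.16711186 -2.48434342]
```

View pics/w4.png

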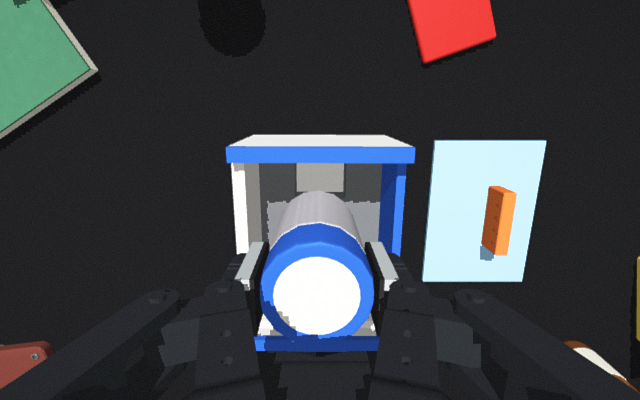

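Wrist image: the blue cup is held upright between the pads, with its cap at (317,290). Carrying it to the holder at (538,-169).

Request:
{"fn": "servo_tool", "kwargs": {"series": [[[0,0,0],[0.005,-0.03,0],1],[[0,0,0],[0.005,-0.042,0],1],[[0,0,0],[0.005,-0.042,0],1],[[0,0,0],[0.005,-0.042,0],1],[[0,0,0],[0.005,-0.042,0],1]]}}

```text
time_s: 11.25
tcp_pos: [509.6, 89.1, 232.5]
tool_rot: [0.753, 0.658, -0.001, -0.001]
contact_force: [0.8, 0.0, -1.8]
width: 41.8
```

Request:
{"fn": "servo_tool", "kwargs": {"series": [[[0,0,0],[0.005,-0.042,0],1],[[0,0,0],[0.005,-0.042,0],1],[[0,0,0],[0.005,-0.042,0],1],[[0,0,0],[0.005,-0.042,0],1],[[0,0,0],[0.005,-0.042,0],1]]}}

```text
time_s: 11.75
tcp_pos: [534.6, -120.6, 232.4]
tool_rot: [0.753, 0.658, -0.001, -0.001]
contact_force: [1.1, -0.1, -0.6]
width: 42.1
```

Request:
{"fn": "servo_tool", "kwargs": {"series": [[[0,0,0],[0.003,-0.04,0],1],[[0,0,0],[0,-0.01,0],1],[[0,0,0],[0,0,0],1],[[0,0,0],[0,0,0],1]]}}

```text
time_s: 12.15
tcp_pos: [538.3, -167.4, 233.0]
tool_rot: [0.752, 0.659, -0.0, -0.001]
contact_force: [-0.7, -0.7, -1.1]
width: 42.0
```

```bash
cat > m5.py <<'E'
from h import *
s=read_state(); t=s['tcp_pos']; print(t,s['tool_rot'],s['joint_positions'].round(2),s['contact_force'].round(1))
f=grab('wrist'); W=pts(f); c=f['color'].astype(int)
d=np.hypot(W[...,0]-t[0],W[...,1]-t[1])
m=(W[...,2]>t[2]+15)&(W[...,2]<t[2]+50)&(d<24)&(c.max(-1)>110)
P=W[m]; e=cv2.minEnclosingCircle(P[:,:2].astype(np.float32)); zt=np.percentile(P[:,2],[50,90,97]); print('cap',e,zt,m.sum(),'bottom-tcp',zt[1]-80-t[2])
Q=W[m&(abs(W[...,2]-zt[1])<2)]; A=np.c_[Q[:,:2]-Q[:,:2].mean(0),np.ones(len(Q))]; print('tilt',np.linalg.lstsq(A,Q[:,2],rcond=None)[0],'centre',cv2.minEnclosingCircle(Q[:,:2].astype(np.float32)))
m=(W[...,2]>92)&(W[...,2]<101)
n,l,st,_=cv2.connectedComponentsWithStats(m.astype(np.uint8))
for i in range(1,n):
    if st[i,4]>500: r=cv2.minAreaRect(W[l==i][:,:2].astype(np.float32)); print('rim',st[i,4],np.round(r[0],1),np.round(r[1],1),W[l==i][:,2].mean())
E
python3 m5.py
```

```text
[ 538.25322287 -167.35272904  232.95871911] [ 7.52296508e-01  6.58823899e-01 -5.82405748e-05 -1.01528501e-03] [ 0.67  0.2  -0.51  1.65  0.1   1.32  0.01] [-0.7 -0.7 -1.1]
cap ((538.5394287109375, -168.42092895507812), 23.948509216308594) [262.40954417 263.21107965 263.55818872] 9800 bottom-tcp -49.74763946415436
tilt [-4.99416326e-03 -3.46898299e-03  2.62526602e+02] centre ((537.0956420898438, -167.78787231445312), 22.248647689819336)
rim 1118 [ 539.9 -160.3] [44.7 60.7] 97.02843930357947
rim 1801 [ 438.9 -174.2] [61.1 61.1] 96.80902980097629
```

Request:
{"fn": "servo_tool", "kwargs": {"series": [[[0,0,0],[0.0013,-0.0011,-0.02],1],[[0,0,0],[0,0,-0.03],1],[[0,0,0],[0,0,-0.03],1],[[0,0,0],[0,0,0],1],[[0,0,0],[0,0,0],1]]}}

```text
time_s: 12.7
tcp_pos: [540.0, -168.7, 154.4]
tool_rot: [0.752, 0.659, 0.0, -0.0]
contact_force: [0.8, -0.1, -1.1]
width: 42.1
```

Request:
{"fn": "servo_tool", "kwargs": {"series": [[[0,0,0],[0,0,-0.002],1],[[0,0,0],[0,0,-0.002],1],[[0,0,0],[0,0,-0.002],1],[[0,0,0],[0,0,-0.002],1]]}}

```text
time_s: 13.1
tcp_pos: [540.1, -170.1, 146.2]
tool_rot: [0.753, 0.658, 0.0, 0.0]
contact_force: [-0.0, 0.8, -1.8]
width: 42.1
```

Request:
{"fn": "servo_tool", "kwargs": {"series": [[[0,0,0],[0,0.0005,-0.003],1],[[0,0,0],[0,0,-0.003],1],[[0,0,0],[0,0,-0.003],1],[[0,0,0],[0,0,-0.002],1],[[0,0,0],[0,0,0],1]]}}

```text
time_s: 13.6
tcp_pos: [539.4, -169.2, 134.3]
tool_rot: [0.753, 0.658, -0.0, -0.001]
contact_force: [-1.0, 0.9, -2.9]
width: 41.8
```

```bash
python3 -c "
from h import *
s=read_state();print(s['tcp_pos'],s['contact_force'],s['torque'])"
```

```text
[ 539.40226978 -169.22914169  134.265731  ] [-0.97449801  0.91071887 -2.94170203] [ 0.34097612  0.32448636 -0.02569891]
```

Request:
{"fn": "servo_tool", "kwargs": {"series": [[[0,0,1.7],[0,0,-0.0004],1],[[0,0,1.7],[0,0,-0.0004],1],[[0,0,1.7],[0,0,-0.0004],1],[[0,0,1.7],[0,0,-0.0004],1]]}}

```text
time_s: 14.0
tcp_pos: [539.0, -169.4, 132.9]
tool_rot: [0.525, 0.851, -0.0, -0.001]
contact_force: [-3.5, 2.0, 0.0]
width: 42.0
```

Request:
{"fn": "servo_tool", "kwargs": {"series": [[[0,0,-1.7],[0,0,-0.0004],1],[[0,0,-1.7],[0,0,-0.0004],1],[[0,0,-1.7],[0,0,-0.0004],1],[[0,0,-1.7],[0,0,-0.0004],1]]}}

```text
time_s: 14.4
tcp_pos: [539.4, -168.8, 131.4]
tool_rot: [0.755, 0.656, -0.0, -0.001]
contact_force: [-2.7, 2.9, 0.0]
width: 42.1
```

Request:
{"fn": "servo_tool", "kwargs": {"series": [[[0,0,-1.7],[0,0,-0.0004],1],[[0,0,-1.7],[0,0,-0.0004],1],[[0,0,-1.7],[0,0,-0.0004],1],[[0,0,-1.7],[0,0,-0.0004],1]]}}

```text
time_s: 14.8
tcp_pos: [539.8, -168.8, 130.3]
tool_rot: [0.913, 0.407, -0.0, -0.0]
contact_force: [-3.2, 3.0, 3.7]
width: 42.1
```

Request:
{"fn": "servo_tool", "kwargs": {"series": [[[0,0,1.7],[-0.0004,0.0004,-0.0004],1],[[0,0,1.7],[0,0,-0.0004],1],[[0,0,1.7],[0,0,-0.0004],1],[[0,0,1.7],[0,0,-0.0004],1]]}}

```text
time_s: 15.2
tcp_pos: [539.3, -168.8, 129.2]
tool_rot: [0.751, 0.66, -0.0, -0.0]
contact_force: [-5.0, 3.2, 8.3]
width: 42.0
```

Request:
{"fn": "servo_tool", "kwargs": {"series": [[[0,0,1.7],[0,0,-0.0004],1],[[0,0,1.7],[0,0,-0.0004],1],[[0,0,1.7],[0,0,-0.0004],1],[[0,0,1.7],[0,0,-0.0004],1]]}}

```text
time_s: 15.6
tcp_pos: [539.1, -169.4, 127.8]
tool_rot: [0.525, 0.851, -0.0, -0.0]
contact_force: [-6.0, 1.2, 10.1]
width: 42.3
```

Request:
{"fn": "servo_tool", "kwargs": {"series": [[[0,0,-1.7],[0,0,-0.0004],1],[[0,0,-1.7],[0,0,-0.0004],1],[[0,0,-1.7],[0,0,-0.0004],1],[[0,0,-1.7],[0,0,-0.0004],1]]}}

```text
time_s: 16.0
tcp_pos: [540.0, -168.7, 126.5]
tool_rot: [0.754, 0.657, 0.0, 0.0]
contact_force: [-3.8, 3.1, 9.4]
width: 42.2
```

Request:
{"fn": "servo_tool", "kwargs": {"series": [[[0,0,-1.7],[0,0,-0.0004],1],[[0,0,-1.7],[0,0,-0.0004],1],[[0,0,-1.7],[0,0,-0.0004],1],[[0,0,-1.7],[0,0,-0.0004],1]]}}

```text
time_s: 16.4
tcp_pos: [540.6, -168.7, 125.4]
tool_rot: [0.913, 0.408, 0.001, 0.001]
contact_force: [-3.6, 2.3, 11.8]
width: 42.0
```

Request:
{"fn": "servo_tool", "kwargs": {"series": [[[0,0,1.7],[-0.0008,0.0004,-0.0003],1],[[0,0,1.7],[0,0,-0.0003],1],[[0,0,1.7],[0,0,-0.0003],1],[[0,0,1.7],[0,0,-0.0003],1]]}}

```text
time_s: 16.8
tcp_pos: [539.5, -169.2, 124.5]
tool_rot: [0.751, 0.66, 0.0, 0.001]
contact_force: [-5.7, 2.7, 15.1]
width: 42.1
```

Request:
{"fn": "servo_tool", "kwargs": {"series": [[[0,0,1.7],[0,0,-0.0003],1],[[0,0,1.7],[0,0,-0.0003],1],[[0,0,1.7],[0,0,-0.0003],1],[[0,0,1.7],[0,0,-0.0003],1]]}}

```text
time_s: 17.2
tcp_pos: [539.3, -169.5, 123.5]
tool_rot: [0.526, 0.851, -0.0, 0.001]
contact_force: [-7.7, 1.0, 17.1]
width: 42.2
```

Request:
{"fn": "servo_tool", "kwargs": {"series": [[[0,0,-1.7],[0,0,-0.0003],1],[[0,0,-1.7],[0,0,-0.0003],1],[[0,0,-1.7],[0,0,-0.0003],1],[[0,0,-1.7],[0,0,-0.0003],1]]}}

```text
time_s: 17.6
tcp_pos: [539.2, -168.6, 120.6]
tool_rot: [0.754, 0.656, 0.0, 0.001]
contact_force: [-0.4, 0.3, 3.3]
width: 42.0
```

Request:
{"fn": "servo_tool", "kwargs": {"series": [[[0,0,-1.7],[0,0,-0.0003],1],[[0,0,-1.7],[0,0,-0.0003],1],[[0,0,-1.7],[0,0,-0.0003],1],[[0,0,-1.7],[0,0,-0.0003],1]]}}

```text
time_s: 18.0
tcp_pos: [539.5, -168.7, 119.5]
tool_rot: [0.913, 0.407, 0.001, 0.001]
contact_force: [0.2, 1.2, 1.9]
width: 42.2
```

```bash
python3 m5.py
```

```text
[ 539.53120587 -168.7436732   119.53216298] [9.13286329e-01 4.07317025e-01 6.94343508e-04 6.63734609e-04] [ 0.57  0.28 -0.41  1.79  0.12  1.09 -0.61] [0.2 1.2 1.9]
cap ((539.9244384765625, -169.69483947753906), 23.297950744628906) [149.03065872 149.83899173 150.1991636 ] 10652 bottom-tcp -49.693171254242856
tilt [-8.53403776e-04 -8.89115759e-04  1.49147167e+02] centre ((538.6423950195312, -168.8190460205078), 22.05314064025879)
rim 2402 [ 547.7 -158. ] [33.2 61.1] 96.99386162953449
```

Request:
{"fn": "servo_tool", "kwargs": {"series": [[[0,0,1.7],[0,0,-0.0004],1],[[0,0,1.7],[0,0,-0.0004],1],[[0,0,1.7],[0,0,-0.0004],1],[[0,0,1.7],[0,0,-0.0004],1]]}}

```text
time_s: 18.45
tcp_pos: [539.1, -168.9, 117.9]
tool_rot: [0.75, 0.661, 0.0, 0.0]
contact_force: [-1.7, 1.2, 4.5]
width: 42.0
```

Request:
{"fn": "servo_tool", "kwargs": {"series": [[[0,0,1.7],[0,0,-0.0004],1],[[0,0,1.7],[0,0,-0.0004],1],[[0,0,1.7],[0,0,-0.0004],1],[[0,0,1.7],[0,0,-0.0004],1]]}}

```text
time_s: 18.85
tcp_pos: [538.9, -169.0, 116.2]
tool_rot: [0.524, 0.852, 0.0, 0.0]
contact_force: [-0.8, 0.9, 3.6]
width: 42.1
```

Request:
{"fn": "servo_tool", "kwargs": {"series": [[[0,0,-1.7],[0,0,-0.0003],1],[[0,0,-1.7],[0,0,-0.0003],1],[[0,0,-1.7],[0,0,-0.0003],1],[[0,0,-1.7],[0,0,-0.0003],1]]}}

```text
time_s: 19.25
tcp_pos: [539.2, -168.7, 114.9]
tool_rot: [0.753, 0.658, 0.0, 0.0]
contact_force: [-0.2, 1.1, 1.6]
width: 42.3
```

```bash
python3 m5.py
```

```text
[ 539.18942698 -168.69064032  114.87429695] [7.53349204e-01 6.57620455e-01 3.09412801e-04 4.67149476e-04] [ 0.64  0.29 -0.49  1.79  0.15  1.09 -0.03] [-0.2  1.1  1.6]
cap ((540.0240478515625, -169.0749969482422), 23.24585723876953) [144.32362084 145.12994396 145.47759082] 10610 bottom-tcp -49.74435299011435
tilt [-1.14570283e-04  2.43960684e-04  1.44441551e+02] centre ((538.6112060546875, -168.60165405273438), 21.80951499938965)
rim 2427 [ 539.8 -154.2] [32.4 61. ] 96.92322176773082
rim 3896 [ 438.2 -168.7] [62.8 50.5] 96.53388495558808
```

Request:
{"fn": "servo_tool", "kwargs": {"series": [[[0,0,-1.7],[0,0,-0.0003],1],[[0,0,-1.7],[0,0,-0.0003],1],[[0,0,-1.7],[0,0,-0.0003],1],[[0,0,-1.7],[0,0,-0.0002],1]]}}

```text
time_s: 19.7
tcp_pos: [539.3, -168.9, 113.9]
tool_rot: [0.912, 0.41, 0.001, 0.001]
contact_force: [0.0, 0.6, 3.8]
width: 42.3
```

Request:
{"fn": "servo_tool", "kwargs": {"series": [[[0,0,1.7],[0,0,-0.0002],1],[[0,0,1.7],[0,0,-0.0002],1],[[0,0,1.7],[0,0,-0.0002],1],[[0,0,1.7],[0,0,-0.0002],1]]}}

```text
time_s: 20.1
tcp_pos: [539.5, -168.9, 113.9]
tool_rot: [0.749, 0.662, 0.001, 0.001]
contact_force: [-1.7, 2.5, 10.4]
width: 41.9
```

The force is rising at a constant height, so the blue cup is on the floor. Releasing it and going back for the red cup.

Request:
{"fn": "servo_tool", "kwargs": {"series": [[[0,0,0],[0,0,0],0.3],[[0,0,0],[0,0,0],0.3],[[0,0,0],[0,0,0.03],0.3],[[0,0,0],[0,0,0.04],0.3],[[0,0,0],[0,0,0.04],0.3]]}}

```text
time_s: 20.6
tcp_pos: [538.2, -168.7, 223.4]
tool_rot: [0.753, 0.658, -0.0, -0.001]
contact_force: [1.3, -0.6, 0.3]
width: 59.8
```

Request:
{"fn": "servo_tool", "kwargs": {"series": [[[0,0,-0.1],[0,0,0.02],0.3],[[0,0,0],[-0.006,0.03,0],0.3],[[0,0,0],[-0.006,0.042,0],0.3],[[0,0,0],[-0.006,0.042,0],0.3],[[0,0,0],[-0.006,0.042,0],0.3]]}}

```text
time_s: 21.1
tcp_pos: [514.2, -11.4, 242.5]
tool_rot: [0.756, 0.654, 0.0, 0.0]
contact_force: [1.1, 0.6, -0.3]
width: 59.8
```

Request:
{"fn": "servo_tool", "kwargs": {"series": [[[0,0,0],[-0.006,0.042,0],0.3],[[0,0,0],[-0.006,0.042,0],0.3],[[0,0,0],[-0.006,0.042,0],0.3],[[0,0,0],[-0.006,0.042,0],0.3],[[0,0,0],[-0.006,0.042,0],0.3]]}}

```text
time_s: 21.6
tcp_pos: [484.2, 198.7, 242.6]
tool_rot: [0.756, 0.654, 0.0, 0.0]
contact_force: [0.5, 0.1, -0.5]
width: 59.7
```

Request:
{"fn": "servo_tool", "kwargs": {"series": [[[0,0,0],[-0.005,0.04,0],0.3],[[0,0,0],[0,0,-0.02],0.3],[[0,0,0],[0,0,-0.02],0.3],[[0,0,0],[0,0,0],0.3],[[0,0,0],[0,0,0],0.3]]}}

```text
time_s: 22.1
tcp_pos: [479.7, 237.0, 202.7]
tool_rot: [0.756, 0.655, -0.0, -0.0]
contact_force: [0.0, 0.3, -0.3]
width: 59.9
```

Request:
{"fn": "servo_tool", "kwargs": {"series": [[[0,0,0.12],[0,0,-0.04],0.3],[[0,0,0],[0,0,-0.04],0.3],[[0,0,0],[0,0,-0.03],0.3],[[0,0,0],[0,0,-0.02],0.3],[[0,0,0],[0,0,-0.01],0.3]]}}

```text
time_s: 22.6
tcp_pos: [479.7, 236.7, 61.8]
tool_rot: [0.753, 0.659, -0.0, -0.0]
contact_force: [0.3, -0.5, 1.4]
width: 59.6
```

Request:
{"fn": "servo_tool", "kwargs": {"series": [[[0,0,0],[0,0,-0.002],0.3],[[0,0,0],[0,0,-0.002],0.3],[[0,0,0],[0,0,0],0.3]]}}

```text
time_s: 22.9
tcp_pos: [480.4, 237.5, 59.6]
tool_rot: [0.752, 0.659, 0.001, 0.0]
contact_force: [0.0, -1.6, 0.3]
width: 60.2
```

Request:
{"fn": "servo_tool", "kwargs": {"series": [[[0,0,0],[0,0,-0.0025],0.3],[[0,0,0],[0,0,0],0.3],[[0,0,0],[0,0,0],1],[[0,0,0],[0,0,0],1],[[0,0,0],[0,0,0],1]]}}

```text
time_s: 23.4
tcp_pos: [480.0, 237.4, 56.7]
tool_rot: [0.752, 0.659, 0.0, 0.0]
contact_force: [-0.6, -0.7, 4.8]
width: 42.1
```

Request:
{"fn": "servo_tool", "kwargs": {"series": [[[0,0,0],[0,0,0],1],[[0,0,0],[0,0,0.01],1],[[0,0,0],[0,0,0.03],1],[[0,0,0],[0,0,0.03],1],[[0,0,0],[0,0,0.04],1]]}}

```text
time_s: 23.9
tcp_pos: [478.5, 236.8, 166.4]
tool_rot: [0.752, 0.659, -0.001, -0.001]
contact_force: [0.2, -0.7, -2.4]
width: 41.9
```

Request:
{"fn": "servo_tool", "kwargs": {"series": [[[0,0,0],[0,0,0.04],1],[[0,0,0],[0,0,0.03],1],[[0,0,0],[0,0,0],1]]}}

```text
time_s: 24.2
tcp_pos: [481.1, 238.6, 240.7]
tool_rot: [0.752, 0.659, 0.003, 0.001]
contact_force: [-0.1, 0.5, -2.7]
width: 41.8
```

Request:
{"fn": "servo_tool", "kwargs": {"series": [[[0,0,0],[0,-0.03,0],1],[[0,0,0],[0,-0.04,0],1],[[0,0,0],[0,-0.04,0],1],[[0,0,0],[0,-0.04,0],1],[[0,0,0],[0,-0.04,0],1]]}}

```text
time_s: 24.7
tcp_pos: [478.7, 45.6, 235.2]
tool_rot: [0.752, 0.659, -0.0, -0.0]
contact_force: [0.8, 0.2, -2.1]
width: 42.2
```

Request:
{"fn": "servo_tool", "kwargs": {"series": [[[0,0,0],[0,-0.04,0],1],[[0,0,0],[0,-0.04,0],1],[[0,0,0],[-0.006,-0.04,0],1],[[0,0,0],[-0.006,-0.04,0],1],[[0,0,0],[-0.006,-0.04,0],1]]}}

```text
time_s: 25.2
tcp_pos: [460.5, -154.1, 235.1]
tool_rot: [0.752, 0.659, -0.0, -0.001]
contact_force: [1.1, 0.6, -2.7]
width: 42.0
```

Request:
{"fn": "servo_tool", "kwargs": {"series": [[[0,0,0],[-0.006,-0.04,0],1],[[0,0,0],[-0.006,-0.04,0],1],[[0,0,0],[-0.0055,-0.041,0],1],[[0,0,0],[0,0,0],1],[[0,0,0],[0,0,0],1]]}}

```text
time_s: 25.7
tcp_pos: [443.3, -274.2, 234.8]
tool_rot: [0.753, 0.658, -0.0, -0.001]
contact_force: [0.2, 1.0, -1.9]
width: 41.8
```

```bash
python3 m5.py
```

```text
[ 443.25951424 -274.19773143  234.83475916] [ 7.52837937e-01  6.58204899e-01 -8.18894808e-05 -1.15918786e-03] [ 0.81  0.09 -0.36  1.75  0.03  1.3   0.31] [ 0.2  1.  -1.9]
cap ((444.2684020996094, -273.9299621582031), 22.924827575683594) [263.57378249 264.36596874 264.72760699] 9877 bottom-tcp -50.46879041691264
tilt [-1.37321942e-03 -1.80229448e-03  2.63682527e+02] centre ((442.59033203125, -274.01190185546875), 21.909900665283203)
rim 1404 [ 530.  -173.4] [42.8 61.3] 96.94737563107344
rim 2240 [ 438.4 -174.5] [60.3 61.4] 97.1211854603297
rim 1122 [ 445.3 -265.6] [44.6 61.1] 97.0243074190685
```

Request:
{"fn": "servo_tool", "kwargs": {"series": [[[0,0,0],[0.0014,0.0002,-0.02],1],[[0,0,0],[0,0,-0.03],1],[[0,0,0],[0,0,-0.03],1],[[0,0,0],[0,0,0],1],[[0,0,0],[0,0,0],1]]}}

```text
time_s: 26.25
tcp_pos: [445.8, -272.5, 156.4]
tool_rot: [0.752, 0.66, 0.0, -0.0]
contact_force: [-0.2, 0.8, -0.8]
width: 41.8
```

Request:
{"fn": "servo_tool", "kwargs": {"series": [[[0,0,0],[0,0,-0.003],1],[[0,0,0],[0,0,-0.003],1],[[0,0,0],[0,0,-0.003],1],[[0,0,0],[0,0,-0.001],1],[[0,0,0],[0,0,0],1]]}}

```text
time_s: 26.75
tcp_pos: [445.5, -273.6, 146.0]
tool_rot: [0.752, 0.659, 0.0, -0.0]
contact_force: [0.3, -0.4, -2.6]
width: 41.9
```

Request:
{"fn": "servo_tool", "kwargs": {"series": [[[0,0,0],[-0.0005,0,-0.003],1],[[0,0,0],[0,0,-0.003],1],[[0,0,0],[0,0,-0.003],1],[[0,0,0],[0,0,-0.001],1],[[0,0,0],[0,0,0],1]]}}

```text
time_s: 27.25
tcp_pos: [444.8, -273.6, 135.7]
tool_rot: [0.752, 0.659, -0.0, -0.0]
contact_force: [-0.6, 0.2, -2.3]
width: 42.3
```

Request:
{"fn": "servo_tool", "kwargs": {"series": [[[0,0,1.7],[0,0,-0.0004],1],[[0,0,1.7],[0,0,-0.0004],1],[[0,0,1.7],[0,0,-0.0004],1],[[0,0,1.7],[0,0,-0.0004],1]]}}

```text
time_s: 27.65
tcp_pos: [444.8, -274.0, 134.5]
tool_rot: [0.524, 0.852, -0.0, -0.0]
contact_force: [-0.4, -1.4, -1.8]
width: 41.9
```

Request:
{"fn": "servo_tool", "kwargs": {"series": [[[0,0,-1.7],[0,0,-0.0004],1],[[0,0,-1.7],[0,0,-0.0004],1],[[0,0,-1.7],[0,0,-0.0004],1],[[0,0,-1.7],[0,0,-0.0004],1]]}}

```text
time_s: 28.05
tcp_pos: [444.7, -273.8, 132.8]
tool_rot: [0.754, 0.657, -0.0, -0.0]
contact_force: [-2.7, -0.8, -2.2]
width: 42.2
```

Request:
{"fn": "servo_tool", "kwargs": {"series": [[[0,0,-1.7],[0,0,-0.0004],1],[[0,0,-1.7],[0,0,-0.0004],1],[[0,0,-1.7],[0,0,-0.0004],1],[[0,0,-1.7],[0,0,-0.0004],1]]}}

```text
time_s: 28.45
tcp_pos: [445.1, -273.8, 131.6]
tool_rot: [0.913, 0.408, -0.0, 0.0]
contact_force: [-0.3, -0.2, 1.6]
width: 42.3
```

Going well: 131.6 down to about 114.6.

Request:
{"fn": "servo_tool", "kwargs": {"series": [[[0,0,1.7],[-0.0003,0,-0.0004],1],[[0,0,1.7],[0,0,-0.0004],1],[[0,0,1.7],[0,0,-0.0004],1],[[0,0,1.7],[0,0,-0.0004],1]]}}

```text
time_s: 28.85
tcp_pos: [444.6, -274.0, 130.4]
tool_rot: [0.75, 0.661, -0.0, 0.0]
contact_force: [-3.5, -0.2, 6.7]
width: 42.0
```

Request:
{"fn": "servo_tool", "kwargs": {"series": [[[0,0,1.7],[0,0,-0.0004],1],[[0,0,1.7],[0,0,-0.0004],1],[[0,0,1.7],[0,0,-0.0004],1],[[0,0,1.7],[0,0,-0.0004],1]]}}

```text
time_s: 29.25
tcp_pos: [444.6, -274.5, 129.2]
tool_rot: [0.525, 0.851, -0.0, 0.0]
contact_force: [-4.9, 0.6, 8.3]
width: 41.8
```

Request:
{"fn": "servo_tool", "kwargs": {"series": [[[0,0,-1.7],[0,0,-0.0003],1],[[0,0,-1.7],[0,0,-0.0003],1],[[0,0,-1.7],[0,0,-0.0003],1],[[0,0,-1.7],[0,0,-0.0003],1]]}}

```text
time_s: 29.65
tcp_pos: [445.1, -273.9, 128.1]
tool_rot: [0.754, 0.657, -0.0, 0.001]
contact_force: [-3.3, 0.5, 8.1]
width: 42.4
```

Request:
{"fn": "servo_tool", "kwargs": {"series": [[[0,0,-1.7],[0,0,-0.0003],1],[[0,0,-1.7],[0,0,-0.0003],1],[[0,0,-1.7],[0,0,-0.0003],1],[[0,0,-1.7],[0,0,-0.0003],1]]}}

```text
time_s: 30.05
tcp_pos: [445.7, -273.8, 127.2]
tool_rot: [0.913, 0.408, 0.001, 0.001]
contact_force: [-2.7, 0.8, 8.6]
width: 42.6
```

Request:
{"fn": "servo_tool", "kwargs": {"series": [[[0,0,1.7],[-0.0008,0,-0.0003],1],[[0,0,1.7],[0,0,-0.0003],1],[[0,0,1.7],[0,0,-0.0003],1],[[0,0,1.7],[0,0,-0.0003],1]]}}

```text
time_s: 30.45
tcp_pos: [444.9, -274.2, 126.2]
tool_rot: [0.751, 0.661, 0.0, 0.001]
contact_force: [-0.3, 0.8, 9.9]
width: 42.1
```

Request:
{"fn": "servo_tool", "kwargs": {"series": [[[0,0,1.7],[0,0,-0.0003],1],[[0,0,1.7],[0,0,-0.0003],1],[[0,0,1.7],[0,0,-0.0003],1],[[0,0,1.7],[0,0,-0.0003],1]]}}

```text
time_s: 30.85
tcp_pos: [444.8, -274.7, 125.3]
tool_rot: [0.525, 0.851, -0.0, 0.001]
contact_force: [-4.2, 0.2, 12.3]
width: 42.3
```

Request:
{"fn": "servo_tool", "kwargs": {"series": [[[0,0,-1.7],[0,0,-0.0003],1],[[0,0,-1.7],[0,0,-0.0003],1],[[0,0,-1.7],[0,0,-0.0003],1],[[0,0,-1.7],[0,0,-0.0003],1]]}}

```text
time_s: 31.25
tcp_pos: [445.5, -274.0, 124.4]
tool_rot: [0.754, 0.657, 0.0, 0.002]
contact_force: [-3.5, 2.8, 15.1]
width: 42.2
```

Request:
{"fn": "servo_tool", "kwargs": {"series": [[[0,0,-1.7],[0,0,-0.0003],1],[[0,0,-1.7],[0,0,-0.0003],1],[[0,0,-1.7],[0,0,-0.0003],1],[[0,0,-1.7],[0,0,-0.0003],1]]}}

```text
time_s: 31.65
tcp_pos: [444.9, -273.9, 122.0]
tool_rot: [0.913, 0.408, 0.001, 0.001]
contact_force: [-0.1, 0.5, 2.3]
width: 42.1
```

Past the pads (force dropped). About 7.5 mm to go.

Request:
{"fn": "servo_tool", "kwargs": {"series": [[[0,0,1.7],[0,0,-0.0004],1],[[0,0,1.7],[0,0,-0.0004],1],[[0,0,1.7],[0,0,-0.0004],1],[[0,0,1.7],[0,0,-0.0004],1]]}}

```text
time_s: 32.05
tcp_pos: [444.6, -274.0, 120.2]
tool_rot: [0.751, 0.661, 0.0, 0.001]
contact_force: [-1.4, 0.5, 2.7]
width: 42.1
```

Request:
{"fn": "servo_tool", "kwargs": {"series": [[[0,0,1.7],[0,0,-0.0004],1],[[0,0,1.7],[0,0,-0.0004],1],[[0,0,1.7],[0,0,-0.0004],1],[[0,0,1.7],[0,0,-0.0004],1]]}}

```text
time_s: 32.45
tcp_pos: [444.3, -274.1, 118.4]
tool_rot: [0.525, 0.851, -0.0, 0.001]
contact_force: [-0.8, 0.2, 1.8]
width: 42.0
```

Request:
{"fn": "servo_tool", "kwargs": {"series": [[[0,0,-1.7],[0,0,-0.0004],1],[[0,0,-1.7],[0,0,-0.0004],1],[[0,0,-1.7],[0,0,-0.0004],1],[[0,0,-1.7],[0,0,-0.0004],1]]}}

```text
time_s: 32.85
tcp_pos: [444.5, -273.9, 116.8]
tool_rot: [0.754, 0.657, 0.0, 0.001]
contact_force: [-0.3, -0.3, 2.4]
width: 42.2
```

Request:
{"fn": "servo_tool", "kwargs": {"series": [[[0,0,-1.7],[0,0,-0.0003],1],[[0,0,-1.7],[0,0,-0.0003],1],[[0,0,-1.7],[0,0,-0.0003],1],[[0,0,-1.7],[0,0,-0.0003],1]]}}

```text
time_s: 33.25
tcp_pos: [444.7, -273.9, 115.5]
tool_rot: [0.913, 0.408, 0.0, 0.001]
contact_force: [0.9, 0.2, 0.9]
width: 42.0
```

Request:
{"fn": "servo_tool", "kwargs": {"series": [[[0,0,1.7],[0,0,-0.0003],1],[[0,0,1.7],[0,0,-0.0003],1],[[0,0,1.7],[0,0,-0.0003],1],[[0,0,1.7],[0,0,-0.0002],1]]}}

```text
time_s: 33.65
tcp_pos: [444.6, -273.7, 114.7]
tool_rot: [0.75, 0.661, 0.0, 0.001]
contact_force: [-0.8, 2.5, 6.7]
width: 41.9
```

Request:
{"fn": "servo_tool", "kwargs": {"series": [[[0,0,1.7],[0,0,-0.0002],1],[[0,0,1.7],[0,0,-0.0002],1],[[0,0,1.7],[0,0,-0.0002],1],[[0,0,1.7],[0,0,-0.0002],1]]}}

```text
time_s: 34.05
tcp_pos: [444.4, -274.2, 114.5]
tool_rot: [0.525, 0.851, -0.0, 0.001]
contact_force: [-3.3, 1.2, 10.8]
width: 41.8
```

Request:
{"fn": "servo_tool", "kwargs": {"series": [[[0,0,0],[0,0,0],0.3],[[0,0,0],[0,0,0],0.3],[[0,0,0],[0,0,0.03],0.3],[[0,0,0],[0,0,0.04],0.3],[[0,0,0],[0,0,0.04],0.3]]}}

```text
time_s: 34.55
tcp_pos: [443.7, -273.3, 224.0]
tool_rot: [0.528, 0.849, 0.0, -0.0]
contact_force: [0.4, 0.3, -0.5]
width: 59.8
```

Request:
{"fn": "servo_tool", "kwargs": {"series": [[[0,0,-1.7],[0.01,0.01,0.03],0.3],[[0,0,-1.7],[0.014,0.014,0.01],0.2],[[0,0,-1.7],[0.016,0.016,0],0],[[0,0,-1.7],[0.016,0.016,0],0],[[0,0,0],[0,0,0],0]]}}

```text
time_s: 35.05
tcp_pos: [502.0, -214.5, 263.0]
tool_rot: [0.753, 0.658, 0.001, -0.0]
contact_force: [-1.3, -0.3, 1.1]
width: 85.4
```

```bash
cat > m6.py <<'E'
from h import *
s=read_state(); t=s['tcp_pos']; print(t,s['tool_rot'],s['joint_positions'].round(2),s['contact_force'].round(1))
f=grab('wrist'); cv2.imwrite('pics/w6.png',f['color']); W=pts(f); hsv=cv2.cvtColor(f['color'],cv2.COLOR_BGR2HSV); H,S,V=[hsv[...,i] for i in range(3)]
def blobs(n_,m,a=300):
    n,l,st,c=cv2.connectedComponentsWithStats(m.astype(np.uint8))
    for i in range(1,n):
        if st[i,4]>a:
            P=W[l==i]; e=cv2.minEnclosingCircle(P[:,:2].astype(np.float32)); print(n_,c[i].round(),st[i,4],P.mean(0).round(1),'circ',np.round(e[0],1),round(e[1],1),f['color'][l==i].mean(0).round())
inm=(W[...,0]<620)&(W[...,1]<-100)
blobs('cap',inm&(W[...,2]>138)&(W[...,2]<150))
blobs('rim',inm&(W[...,2]>92)&(W[...,2]<101))
blobs('post',inm&(W[...,2]>118)&(W[...,2]<128),20)
blobs('yellow',inm&(H>20)&(H<34)&(S>120)&(W[...,2]>54)&(W[...,2]<66),20)
blobs('plate',inm&(W[...,2]>54)&(W[...,2]<66),800)
blobs('ring',(H>15)&(H<32)&(S>100)&(W[...,2]>25)&(W[...,2]<34)&(W[...,0]<700),60)
E
python3 m6.py
```

```text
[ 501.97939492 -214.45837351  263.00997999] [ 7.53409104e-01  6.57551552e-01  8.20715262e-04 -6.91122638e-05] [ 0.73  0.14 -0.45  1.65  0.06  1.37  0.14] [-1.3 -0.3  1.1]
cap [357. 130.] 2637 [ 538.6 -168.7  143.5] circ [ 538.9 -169. ] 22.1 [244. 198. 172.]
cap [259. 271.] 1963 [ 445.1 -272.5  143.4] circ [ 444.8 -273.9] 22.0 [157. 161. 235.]
rim [340. 119.] 1002 [ 529.1 -160.3   97.2] circ [ 538.1 -168.7] 30.9 [218. 218. 218.]
rim [241. 147.] 1580 [ 438.6 -173.4   97. ] circ [ 438.6 -174.4] 30.9 [229. 230. 230.]
rim [270. 237.] 1004 [ 450.2 -261.2   96.8] circ [ 444.3 -273.6] 30.9 [212. 211. 212.]
post [372. 241.] 315 [ 543.4 -267.   123.5] circ [ 543.8 -268. ] 8.9 [213. 210. 212.]
post [267. 244.] 197 [ 451.8 -257.8  122.9] circ [ 447.7 -266.1] 20.0 [114. 112. 172.]
yellow [362. 216.] 2376 [ 542.8 -263.9   59.9] circ [ 544.  -268.2] 34.0 [115. 238. 244.]
plate [316. 172.] 24424 [ 501.  -213.6   59.5] circ [ 491.2 -220.6] 140.0 [154. 165. 159.]
plate [246. 146.] 1515 [ 436.3 -174.7   63.5] circ [ 437.3 -174.6] 23.9 [32. 32. 32.]
```

View pics/w6.png

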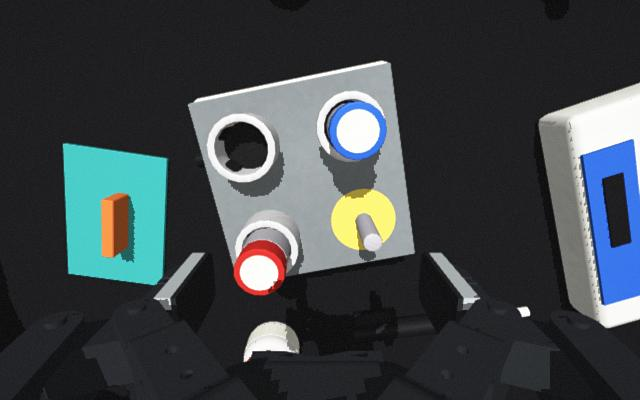

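Wrist image: the blue cup (357,130) and red cup (259,271) have cap tops at 143.5 and 143.4 mm. The post reads 1.5 mm low, so both cups are home. The post is at (372,241), world (543.9, -268.1). Next, a look at the ring.

Request:
{"fn": "servo_tool", "kwargs": {"series": [[[0,0,0],[0,0.04,0],0],[[0,0,0],[0,0.04,0],0],[[0,0,0],[0,0.04,0],0],[[0,0,0],[0,0.03,0],0],[[0,0,0],[0,0,0],0]]}}

```text
time_s: 35.6
tcp_pos: [499.8, -63.6, 263.3]
tool_rot: [0.75, 0.662, 0.0, 0.0]
contact_force: [-0.0, -0.5, 0.7]
width: 85.5
```

```bash
python3 m6.py | grep -v rim
```

```text
[499.76436134 -63.64913447 263.34164687] [7.49895865e-01 6.61555766e-01 3.86651513e-04 9.90769439e-05] [ 0.6   0.05 -0.57  1.74  0.03  1.36 -0.11] [-0.  -0.5  0.7]
cap [377. 304.] 1830 [ 538.7 -167.   143.2] circ [ 538.6 -168.8] 22.1 [204. 165. 142.]
post [369. 278.] 231 [ 535.9 -151.9  122.8] circ [ 538.6 -167.2] 21.6 [207. 152. 130.]
yellow [374. 337.] 1059 [ 542.  -263.5   59.7] circ [ 542.6 -265.8] 33.7 [ 66. 166. 187.]
plate [329. 288.] 14106 [ 497.2 -195.7   59.4] circ [ 490.9 -213.6] 134.8 [168. 176. 171.]
ring [311. 115.] 1063 [500.5  -4.   29.3] circ [499.2   2.1] 28.9 [141. 231. 247.]
```

Request:
{"fn": "servo_tool", "kwargs": {"series": [[[0,0,-1.4],[0,0.022,0],0],[[0,0,-1.4],[0,0.022,-0.02],0],[[0,0,-1.4],[0,0.022,-0.04],0],[[0,0,-1.4],[0,0,-0.04],0],[[0,0,-1.4],[0,0,-0.04],0]], "force": 60}}

```text
time_s: 36.15
tcp_pos: [500.0, -3.2, 121.6]
tool_rot: [0.917, 0.4, 0.0, 0.001]
contact_force: [0.6, -1.9, -0.5]
width: 85.3
```

Request:
{"fn": "servo_tool", "kwargs": {"series": [[[0,0,0],[0,0,-0.04],0],[[0,0,0],[0,0,-0.02],0],[[0,0,0],[0,0,0],0],[[0,0,0],[0,0,0],0]]}}

```text
time_s: 36.55
tcp_pos: [500.2, -2.9, 63.3]
tool_rot: [0.916, 0.402, -0.0, -0.0]
contact_force: [1.2, -0.2, 0.6]
width: 85.4
```

Request:
{"fn": "servo_tool", "kwargs": {"series": [[[0,0,0],[0,0.0052,-0.01],0],[[0,0,0],[0,0,-0.02],0],[[0,0,0],[0,0,-0.018],0],[[0,0,0],[0,0,-0.008],0],[[0,0,0],[0,0,0],0]]}}

```text
time_s: 37.05
tcp_pos: [499.7, 3.7, 6.6]
tool_rot: [0.915, 0.402, -0.0, -0.0]
contact_force: [0.1, 0.6, 0.2]
width: 85.4
```

Request:
{"fn": "servo_tool", "kwargs": {"series": [[[0,0,0],[0,0,-0.002],0.2],[[0,0,0],[0,0,0],1],[[0,0,0],[0,0,0],1],[[0,0,0],[0,0,0],1],[[0,0,0],[0,0,0],1]]}}

```text
time_s: 37.55
tcp_pos: [500.8, 3.6, 6.3]
tool_rot: [0.915, 0.402, 0.001, 0.001]
contact_force: [-2.9, -0.7, 7.9]
width: 55.6
```

Request:
{"fn": "servo_tool", "kwargs": {"series": [[[0,0,0],[0,0,0.01],1],[[0,0,0],[0,0,0.03],1],[[0,0,0],[0,0,0.04],1],[[0,0,0],[0,0,0],1],[[0,0,0],[0,0,0],1]]}}

```text
time_s: 38.05
tcp_pos: [500.4, 3.4, 85.9]
tool_rot: [0.916, 0.402, 0.001, 0.001]
contact_force: [0.4, -0.4, -5.1]
width: 55.3
```

Request:
{"fn": "servo_tool", "kwargs": {"series": [[[0,0,0],[0,0,0.04],1],[[0,0,0],[0,0,0.04],1],[[0,0,0],[0,0,0.035],1],[[0,0,0],[0.004,-0.025,0],1],[[0,0,0],[0.0065,-0.04,0],1]]}}

```text
time_s: 38.55
tcp_pos: [510.4, -59.5, 200.0]
tool_rot: [0.915, 0.405, 0.0, -0.0]
contact_force: [1.6, -0.8, -4.6]
width: 55.2
```

Request:
{"fn": "servo_tool", "kwargs": {"series": [[[0,0,0],[0.0065,-0.04,0],1],[[0,0,0],[0.0065,-0.04,0],1],[[0,0,0],[0.0065,-0.04,0],1],[[0,0,0],[0.0065,-0.04,0],1],[[0,0,0],[0.0065,-0.04,0],1]]}}

```text
time_s: 39.05
tcp_pos: [542.0, -262.8, 197.7]
tool_rot: [0.915, 0.402, -0.001, -0.001]
contact_force: [0.6, 0.4, -3.5]
width: 55.5
```

Request:
{"fn": "servo_tool", "kwargs": {"series": [[[0,0,0],[0.0015,-0.006,0],1],[[0,0,0],[0,0,0],1],[[0,0,0],[0,0,0],1]]}}

```text
time_s: 39.35
tcp_pos: [544.1, -265.7, 198.6]
tool_rot: [0.915, 0.403, -0.0, -0.001]
contact_force: [-0.2, 1.1, -3.9]
width: 55.8
```

```bash
cat > m7.py <<'E'
from h import *
s=read_state(); t=s['tcp_pos']; print(t,s['tool_rot'],s['contact_force'].round(1))
f=grab('wrist'); cv2.imwrite('pics/w7.png',f['color']); W=pts(f); hsv=cv2.cvtColor(f['color'],cv2.COLOR_BGR2HSV); H,S,V=[hsv[...,i] for i in range(3)]
d=np.hypot(W[...,0]-t[0],W[...,1]-t[1])
m=(H>15)&(H<32)&(S>100)&(W[...,2]>t[2]+5)&(W[...,2]<t[2]+45)&(d<40)
P=W[m]; top=np.percentile(P[:,2],90); print('z',np.percentile(P[:,2],[5,50,90,97])-t[2])
Q=P[P[:,2]>top-3]; print(len(Q),'outer',cv2.minEnclosingCircle(Q[:,:2].astype(np.float32)))
A=np.c_[Q[:,:2]-Q[:,:2].mean(0),np.ones(len(Q))]; print('tilt',np.linalg.lstsq(A,Q[:,2],rcond=None)[0])
m=((H<15)|(H>34)|(S<80))&(W[...,2]>100)&(W[...,2]<128)&(np.hypot(W[...,0]-544,W[...,1]+268)<15); print('post px',m.sum(), W[m].mean(0) if m.sum() else '')
E
python3 m7.py
```

```text
[ 544.09308927 -265.72919616  198.58409984] [ 9.15245340e-01  4.02894695e-01 -4.84241062e-04 -1.26396591e-03] [-0.2  1.1 -3.9]
z [ 9.95657603 22.79555851 23.66564588 24.03215222]
12042 outer ((542.5205078125, -266.6806335449219), 29.2028751373291)
tilt [-5.42413749e-03  1.80552326e-03  2.21513545e+02]
post px 110 [ 549.39168888 -262.98295085  108.55403219]
```

View pics/w7.png

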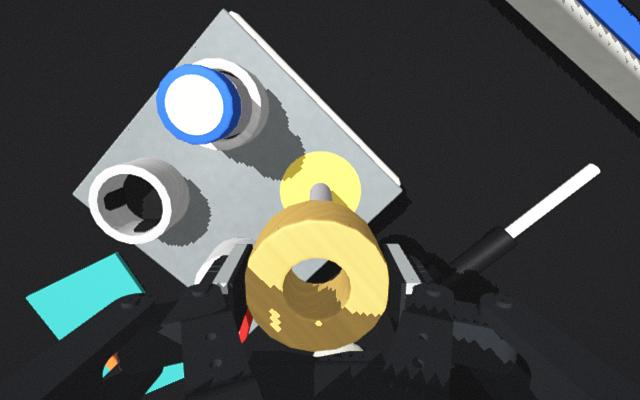

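Request:
{"fn": "servo_tool", "kwargs": {"series": [[[0,0,0],[0.0011,-0.002,-0.01],1],[[0,0,0],[0,0,-0.03],1],[[0,0,0],[0,0,-0.022],1],[[0,0,0],[0,0,0],1],[[0,0,0],[0,0,0],1]]}}

```text
time_s: 39.9
tcp_pos: [545.6, -268.7, 138.0]
tool_rot: [0.915, 0.403, -0.0, -0.0]
contact_force: [0.1, 0.7, -2.9]
width: 55.5
```

Request:
{"fn": "servo_tool", "kwargs": {"series": [[[0,0,0],[0,0,0],1]]}}

```text
time_s: 40.0
tcp_pos: [546.4, -269.3, 139.4]
tool_rot: [0.915, 0.403, 0.001, 0.001]
contact_force: [0.4, -0.4, -3.8]
width: 55.3
```

```bash
python3 m7.py
python3 - <<'E'
from h import *
P=[]
f=grab('scene'); cv2.imwrite('pics/s7.png',cv2.resize(f['color'][160:270,180:320],None,fx=5,fy=5,interpolation=cv2.INTER_CUBIC))
print(read_state()['tcp_pos'])
E
```

```text
[ 546.44096397 -269.3231731   139.36983546] [9.15394470e-01 4.02556652e-01 7.10298892e-04 7.75567341e-04] [ 0.4 -0.4 -3.8]
z [10.06059778 22.79419872 23.64364814 24.00162753]
12259 outer ((544.5839233398438, -270.01654052734375), 29.15511131286621)
tilt [-1.75925409e-03 -6.27635506e-04  1.62298210e+02]
post px 84 [ 539.98419926 -273.57943317  124.02855404]
[ 546.38579831 -269.55729148  139.36871454]
```

View pics/w7.png

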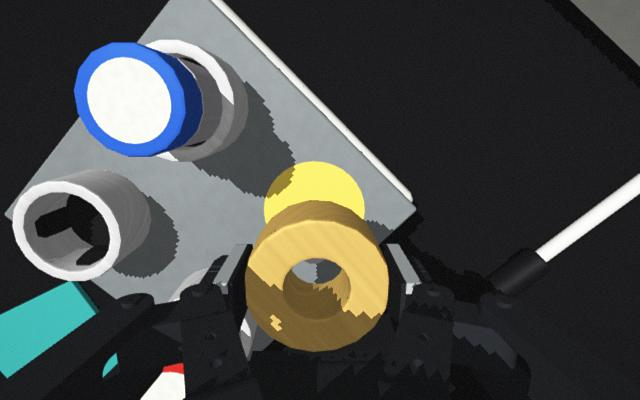

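Request:
{"fn": "servo_tool", "kwargs": {"series": [[[0,0,0],[-0.001,0.0015,-0.003],1],[[0,0,0],[0,0,0],1],[[0,0,0],[0,0,0],1]]}}

```text
time_s: 40.4
tcp_pos: [544.5, -267.8, 135.0]
tool_rot: [0.915, 0.402, -0.0, -0.0]
contact_force: [-0.2, 0.3, -4.2]
width: 55.5
```

Request:
{"fn": "servo_tool", "kwargs": {"series": [[[0,0,0],[0,0,-0.002],1],[[0,0,0],[0,0,-0.002],1],[[0,0,0],[0,0,-0.002],1],[[0,0,0],[0,0,0],1]]}}

```text
time_s: 40.8
tcp_pos: [544.4, -267.8, 128.5]
tool_rot: [0.915, 0.402, -0.0, -0.0]
contact_force: [-1.1, -0.4, -4.2]
width: 55.4
```

```bash
python3 m7.py
```

```text
[ 544.35141786 -267.81554993  128.45373858] [ 9.15494828e-01  4.02329598e-01 -1.92750701e-04 -2.79773899e-04] [-1.1 -0.4 -4.2]
z [10.03439406 22.75011436 23.61543636 23.97283509]
12261 outer ((542.5588989257812, -268.6421813964844), 29.127784729003906)
tilt [-4.03986190e-03  4.91904202e-05  1.51341000e+02]
post px 366 [ 541.18435743 -271.07756334  124.26374744]
```

Request:
{"fn": "servo_tool", "kwargs": {"series": [[[0,0,0],[0.0007,0,-0.002],1],[[0,0,0],[0,0,-0.004],1],[[0,0,0],[0,0,-0.004],1],[[0,0,0],[0,0,0],1]]}}

```text
time_s: 41.25
tcp_pos: [544.8, -267.7, 118.0]
tool_rot: [0.915, 0.402, -0.0, -0.001]
contact_force: [-0.3, -0.1, -4.5]
width: 55.5
```

Request:
{"fn": "servo_tool", "kwargs": {"series": [[[0,0,0],[0,0,-0.008],1],[[0,0,0],[0,0,-0.008],1],[[0,0,0],[0,0,-0.008],1],[[0,0,0],[0,0,-0.008],1],[[0,0,0],[0,0,0],1]]}}

```text
time_s: 41.75
tcp_pos: [544.3, -267.5, 85.2]
tool_rot: [0.915, 0.402, -0.001, -0.001]
contact_force: [-0.3, -0.4, -3.7]
width: 55.7
```

Request:
{"fn": "servo_tool", "kwargs": {"series": [[[0,0,0],[0,0,-0.006],1],[[0,0,0],[0,0,-0.006],1],[[0,0,0],[0,0,-0.004],1],[[0,0,0],[0,0,0],1]]}}

```text
time_s: 42.15
tcp_pos: [544.8, -267.7, 70.2]
tool_rot: [0.915, 0.402, -0.0, -0.0]
contact_force: [0.1, -0.1, -4.5]
width: 55.2
```

Request:
{"fn": "servo_tool", "kwargs": {"series": [[[0,0,0],[0,0,-0.001],1],[[0,0,0],[0,0,-0.001],1],[[0,0,0],[0,0,-0.001],1],[[0,0,0],[0,0,0],1]]}}

```text
time_s: 42.55
tcp_pos: [545.2, -267.9, 67.9]
tool_rot: [0.915, 0.402, -0.0, -0.0]
contact_force: [-0.2, 0.8, -3.9]
width: 55.3
```

Request:
{"fn": "servo_tool", "kwargs": {"series": [[[0,0,0],[0,0,-0.001],1],[[0,0,0],[0,0,-0.001],1],[[0,0,0],[0,0,0],1]]}}

```text
time_s: 42.85
tcp_pos: [545.4, -267.9, 66.4]
tool_rot: [0.915, 0.402, 0.0, 0.0]
contact_force: [-2.8, 0.1, 1.8]
width: 54.9
```

Request:
{"fn": "servo_tool", "kwargs": {"series": [[[0,0,0],[0,0,-0.001],1],[[0,0,0],[0,0,0],1]]}}

```text
time_s: 43.05
tcp_pos: [545.4, -268.0, 65.8]
tool_rot: [0.915, 0.402, 0.0, 0.0]
contact_force: [-4.8, 1.9, 8.3]
width: 55.7
```

Ring on the plate. Releasing it and taking a last look.

Request:
{"fn": "servo_tool", "kwargs": {"series": [[[0,0,0],[0,0,0],0.12],[[0,0,0],[0,0,0],0.12],[[0,0,0],[0,0,0.01],0.12],[[0,0,0],[0,0,0.03],0.12],[[0,0,0],[0,0,0.04],0.12]]}}

```text
time_s: 43.55
tcp_pos: [544.3, -267.4, 144.7]
tool_rot: [0.915, 0.402, -0.001, -0.001]
contact_force: [0.4, -0.6, 0.5]
width: 75.0
```

Request:
{"fn": "servo_tool", "kwargs": {"series": [[[0,0,0],[0,0,0.04],0.12],[[0,0,0],[0,0,0.04],0.12],[[0,0,0],[0,0,0.035],0.12],[[0,0,1.4],[-0.01,0.012,0],0.1],[[0,0,1.4],[-0.01,0.012,0],0]]}}

```text
time_s: 44.05
tcp_pos: [525.8, -243.8, 262.0]
tool_rot: [0.858, 0.513, 0.001, 0.001]
contact_force: [-1.0, -0.6, -0.8]
width: 85.3
```

Request:
{"fn": "servo_tool", "kwargs": {"series": [[[0,0,1.4],[-0.01,0.012,0],0],[[0,0,1.4],[-0.01,0.012,0],0],[[0,0,1.4],[0,0,0],0],[[0,0,0],[0,0,0],0],[[0,0,0],[0,0,0],0]]}}

```text
time_s: 44.55
tcp_pos: [505.3, -220.1, 260.4]
tool_rot: [0.753, 0.658, 0.0, 0.0]
contact_force: [-0.5, -0.7, -0.6]
width: 85.2
```

```bash
sed -i "s/^blobs('ring'.*/blobs('ringtop',inm\&(H>12)\&(H<34)\&(S>80)\&(W[...,2]>84)\&(W[...,2]<94),60)/" m6.py; python3 m6.py
python3 - <<'E'
from h import *
f=grab('scene'); cv2.imwrite('pics/s8.png',f['color'])
W=pts(f); hsv=cv2.cvtColor(f['color'],cv2.COLOR_BGR2HSV); H,S,V=[hsv[...,i] for i in range(3)]
m=(H>90)&(H<110)&(S>20)&(V>150)&(W[...,2]>-3)&(W[...,2]<12)&(abs(W[...,0]-660)<150)&(abs(W[...,1]-210)<150)
P=W[m]; print('lid',m.sum(),P.mean(0),np.percentile(P[:,2],[5,95]),cv2.minAreaRect(P[:,:2].astype(np.float32)))
E
```

```text
[ 505.34612327 -220.12716008  260.40325455] [7.53399692e-01 6.57562775e-01 8.09254274e-05 3.06009714e-04] [ 0.79  0.15 -0.51  1.64  0.08  1.36  0.13] [-0.5 -0.7 -0.6]
cap [352. 123.] 2726 [ 538.6 -168.7  143.5] circ [ 538.7 -169.2] 21.9 [249. 205. 177.]
cap [254. 266.] 2034 [ 445.1 -272.6  143.4] circ [ 444.4 -273.8] 22.0 [163. 166. 245.]
rim [335. 113.] 1039 [ 529.1 -161.3   97.2] circ [ 538.4 -168.8] 30.9 [226. 225. 225.]
rim [235. 141.] 1633 [ 438.6 -173.3   97. ] circ [ 438.5 -174.3] 30.9 [236. 236. 236.]
rim [266. 233.] 1016 [ 450.8 -261.3   96.9] circ [ 444.4 -273.7] 30.9 [222. 222. 222.]
post [368. 236.] 322 [ 543.5 -267.1  123.6] circ [ 543.8 -268.2] 8.8 [226. 223. 225.]
post [264. 241.] 209 [ 453.  -259.1  123. ] circ [ 446.7 -270.9] 21.6 [123. 122. 185.]
yellow [354. 197.] 340 [ 540.4 -247.4   60.3] circ [ 543.9 -267.4] 33.3 [ 97. 204. 218.]
plate [307. 162.] 22814 [ 497.2 -208.    59.5] circ [ 491.2 -220.5] 139.2 [172. 173. 166.]
plate [241. 140.] 1545 [ 436.1 -174.6   63.6] circ [ 437.4 -174.6] 23.8 [36. 36. 36.]
ringtop [362. 222.] 1928 [ 542.7 -265.3   89.1] circ [ 543.3 -268.6] 28.9 [128. 220. 240.]
lid 1214 [671.45068332 208.3495166    6.52299364] [3.87256143 9.02858599] ((699.9258422851562, 211.21218872070312), (175.5083465576172, 192.18661499023438), 82.8453369140625)
```

View pics/w6.png

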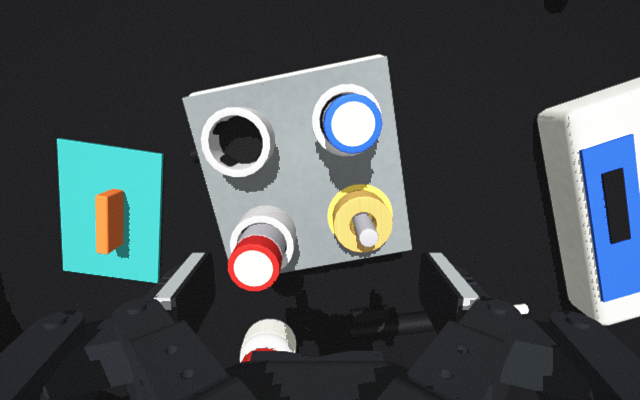

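View pics/s8.png

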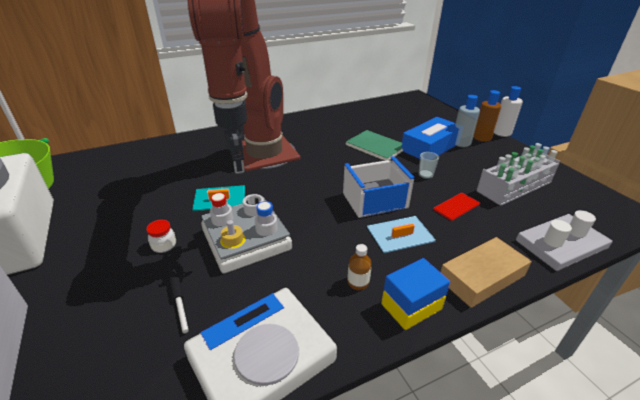

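The pictures show both cups home with cap tops at 143.4–143.5 mm and the ring flat: its top is at 89.1 mm, 0.6 mm off the post axis. The lid is flat at (400,233) with its handle up. The bystanders look to be in place, and the gripper is clear.

```bash
python3 -c "
from workcell import finish_job
print(finish_job())"
```

```text
the job is handed in; nothing more can be done
None
```

The job is done and handed in at about 45 s of robot time; no verdict was reported. I raised the lid 12 mm, slid it out and laid it flat on the bench, handle up. I then twisted the blue and red cups into two holders (no green cup was in the tray) and put the ring over the post.

**Last checks:**
- **Cups:** both cap tops read 143.4–143.5 mm. The camera reads about 1–1.5 mm low here, so that matches the 144 mm expected when fully home. Each cup was within about 0.5 mm of its holder's axis.
- **Ring:** flat, with its top at 89.1 mm, and about 0.6 mm off the post's axis.
- **Lid:** lying flat, with its plate's top at about 6 mm.
- **Other things:** the bystanders look unmoved in the scene view.

**Things that did not go perfectly:**
- While I was reaching for the blue cup in the tray, the wrist briefly read about 37 N, probably the gripper brushing the tray. It eased off, and I gripped the red cup slightly higher without a repeat.
- The highest pressing force I read on the plate was about 17 N, below the 23 N at which harm begins. I only saw it at the end of each move, so a short peak between readings could have been missed.
- In the last scene view, the lid's fitted outline came out too large because of stray pixels. For its position I relied on the earlier wrist measurement and the picture.

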